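Free the knife sharpener's cartridge with the spring-bar key

TASK

Take the cartridge out of the knife sharpener: put the forked key astride the spring bar, push the collar sideways away from the cartridge, gently (under 17 N) but right to its stop, and hold it there until the cartridge has risen. Then stand the key upright in its wooden stand again and put the cartridge into the white bowl. Keep the robot's fingers off the sharpener itself and leave everything else where it is.

Things in the scene. Friction and masses are not known exactly. Their poses are not given: they have to be found in the camera images.
- sharpener: Knife sharpener, fixed. Origin: centre of the underside of its board (70 x 200 x 11 mm); y along the board, z up. The well with the cartridge is at y = +65 mm. A level steel spring bar (8 mm round pin, axis x = 0, z = 45 mm) runs along y from a dark block (38 mm wide, 55 mm high, y = -65 to -90 mm) into the cartridge's side hole and holds it down.
- collar_face (a point): Nominal centre of the cartridge-side face of the bar's round collar (24 mm across, 6 mm thick), axes as sharpener. Pushed towards -y it draws the pin back: spring 3 to 8 N plus up to 2 N rubbing, dead stop 13 mm from rest. The collar is clamped on the bar up to 14 mm to either side of this point (along y), unmeasured: feel for collar and stop. Over 17 N bends the bar.
- bar_gap (a point): Point on the bare pin's axis where the key's prongs can go down astride it, 25 mm from collar_face, 50 mm from the well, 34 mm above the board; axes as the sharpener's. The pin leaves the cartridge only in the last 1 to 4 mm of its 13 mm travel.
- well_top (a point): Centre of the mouth of the square aluminium well (39 x 37 mm outside), 60 mm above the worktop. Once the pin is fully drawn back, a spring plate in the well lifts the cartridge 14 mm in about 0.5 s; the pin can then not catch it again. Let go sooner, it catches.
- cartridge: Grey upright cartridge, 26 (x) x 24 (y) x 72 mm high, V notch with two white rods in its top, loose, 0.08 to 0.13 kg; origin: centre of its underside. Held down: underside 21 mm above the worktop, top at 93 mm. Freed: underside at 35 mm, top at 107 mm; then it pulls straight up, by the part that stands out of the well. The bar presses lightly on its side.
- key: Forked key, loose, 0.08 kg, standing prongs down in its stand. Origin midway between the prong tips; z up the handle, x from prong to prong. Steel prongs 28 mm long, 6 mm thick (y), 11 mm apart (14 at the tips), 23 mm over both; guard plate 40 x 24 mm at z = 28 to 32; wooden handle 26 (x) x 16 (y) mm at z = 32 to 88. Astride the bar, tips 31 mm above the worktop; prong flats (y) push the collar.
- key_stand: Wooden block 64 x 56 x 34 mm, fixed; origin: centre of its underside. A slot 29 (x) x 12 (y) mm, from the top to 3 mm above the worktop, takes the prongs; the key's guard rests on the block's top, so that the key's origin is 6 mm above the worktop over the block's origin, x axes parallel.
- bowl: White ceramic bowl, 150 mm across, 67 mm high, loose; origin at the centre of its underside.
- apple: Red apple, 69 mm, bystander.
- glass: Drinking glass 79 mm wide, 90 mm high, bystander.
- pepper_mill: Small shaker with rounded top, 44 mm wide, 90 mm high, bystander.
- small_cup: Small striped cup with handle, 65 x 88 x 50 mm, bystander.
- garlic: Garlic bulb, 56 mm, bystander.
- tin: Round food tin, 75 mm wide, 58 mm high, bystander.
Things that resemble listed ones, but are neither listed nor needed, are in the scene too. Of the things shaped like the cartridge, the grey one is meant. Leave any red look-alike of the key alone.

How it is judged:
By the outcome, as a careful person would: the job done as asked, in the order asked, and still so for the second after the job is handed in, with the robot touching nothing.
It also fails if it takes over 72 s, if anything falls off the work surface, if the arm or the gripper's body presses on something with over 40 N, if the wrist force passes 120 N, or if a joint passes its speed limit or range.

ROBOT

A 7-joint arm with a two-finger parallel gripper is mounted at the origin on a cart in front of the work surface, level with it; the furniture and walls round the work are solid. World frame = base frame: x ahead of the robot, y to its left, z up, the work surface at z = 0. Lengths are in m, angles in degrees, forces in N, time in s.
With the tool pointing down it reaches from about 0.425 to 0.825 m from the base axis. Payload 3.6 kg.
Tool frame: the origin (TCP) lies between the finger pads; the fingertips stand 14 mm ahead of it and the grasp point (between the pads) lies 5 mm behind it (env.tip_extent is the distance from the TCP to the fingertips, in m); z points along the fingers, y is the line along which they close (so a half turn about z gives the same grasp; the last joint's range is limited). The gripper opens to 85 mm and grips with 20 to 120 N. Pads are 22 mm wide; open, the fingers measure 114 mm over their backs; the gripper's body (76 mm by 85 mm) begins 54 mm behind the grasp point. The pads swing forward as they close: fully open they stand 13 mm farther back than shut.
Start: joints at [-74.914, 35.231, -0.722, 81.555, 0.464, 63.22, -2.315], TCP at [0.186, 0.623, 0.206] pointing down, gripper open.
Joint ranges: [-178.69, 178.69], [-17.37, 117.87], [-77.05, 75.6], [15.02, 138.74], [-78.02, 258.01], [0.78, 113.62], [-162.83, 162.83]. Speed limits (degrees/s): [159.86, 159.86, 180, 180, 180, 180, 180].

INTERFACE

Orientations are given as a 3x3 rotation matrix whose columns are the frame's x, y, z axes.
In Python, from workcell import env gives the robot as it stands.
- The arm moves only by the shell command python3 -m crank 'ROWS' [OPENING]. ROWS is JSON, a list that holds one entry, the list of rows, each a list of 4 numbers: the shift along the tool's x, y, z as a fraction of full scale, then the turn about the tool's z as a fraction of full scale. A call has 1 to 12 rows; each row is the pose to reach, as a shift and turn from the pose commanded when the call began, along the tool's axes at that moment; what a row does not reach only later rows make up. Full scale, the value 1, is 0.1 m for a shift and 120 degrees for a turn. A row lasts 1/10 s, in which the tool goes at most 50 mm and 8.59 degrees, less where a joint would pass 70% of its speed; a pose out of reach is approached as far as the arm can. A call with a number of a shift or a turn outside -1 to 1 is refused whole. A call with a gripper value outside its range is refused whole. OPENING is the finger opening in mm, from 0 to 85.4, set as the call begins (- or left out, the last holds). The fingers move at their own pace and stop on an object; the grip force is fixed at half the most. Time passes only in rows, so rows that repeat a pose let the fingers close. It gives the time, the measured TCP pose, the force, the opening and the grip force at its end, in the units of the state.
- env.read_state(): the state, without advancing time (a new reading comes with each control period).
- env.camera(name): name is "scene" or "side" or "wrist"; returns a dict with "color" (384x512x3 uint8, red, green, blue), "fx", "fy", "cx", "cy" (pixels), "extrinsics" (4x4, takes a point from camera to world coordinates). Camera axes: x right, y down, z forward; pixel columns grow to the right and rows downward; lengths in m; the calibration is good to about 2 mm. The wrist camera is an equidistant fisheye: a pixel r from the principal point sees the ray r / f radians off the axis. A picture is of the moment at which its call begins. There is no depth.
- env.finish_job(): hands the job in; it is judged then, once.
The state is a dict: "time_s": time; "qpos": joint angles; "joint_vel": joint speeds; "tau": joint torques, N m; "tool_pos": TCP position; "ee_rot": TCP orientation; "force": force on the tool from outside, world axes, zero at the start; "moment": the same for the moment, N m; "width": opening from 0.0 (shut) to 1.0 (fully open); "grasp_force": force on a finger pad.
Only numpy, scipy, OpenCV 4.12 (cv2) and the standard library are available. Lean on these libraries where they do the work, as an engineer would, in place of code of your own. Each camera call takes 0.05 s, during which the arm holds its last target. There are 200 camera calls.

## Working session

There is one attempt and no reset: what is moved stays moved. The work goes in short steps, Python scripts to look and compute and a shell command to move; the robot and the scene stay as the last step left them, time stands still between calls to the robot, and variables do not carry over. Pictures are saved under pics/ and viewed, at most 10 in all, crops included, and the job is handed in when it is done.

```bash
ls; mkdir -p pics; python3 - <<'E'
from workcell import env
import cv2,numpy as np,pickle
d={}
for n in ("scene","side","wrist"):
    c=env.camera(n); d[n]=c
    cv2.imwrite(f"pics/{n}0.png",c["color"][...,::-1])
    print(n,c["fx"],c["cx"],c["cy"],np.round(c["extrinsics"],3).tolist())
pickle.dump(d,open("c0.pkl","wb"))
im=np.hstack([cv2.resize(d[n]["color"],(512,384)) for n in ("scene","side")])
s=env.read_state();print(s["time_s"],s["tool_pos"],s["ee_rot"],s["width"],s["force"])
E
```

```text
pics
scene 443.898768969915 259.7918900700844 185.13277889063068 [[0.535, -0.487, 0.691, -0.799], [-0.845, -0.314, 0.432, -0.786], [0.006, -0.815, -0.58, 1.139], [0.0, 0.0, 0.0, 1.0]]
side 385.92654669054576 255.385488440867 185.5430472347598 [[-0.948, -0.133, 0.289, 0.114], [-0.318, 0.394, -0.862, 1.096], [0.001, -0.909, -0.416, 0.58], [0.0, 0.0, 0.0, 1.0]]
wrist 297.3186396354542 254.1640365002502 194.59585832767866 [[0.288, 0.909, 0.302, 0.107], [0.958, -0.272, -0.092, 0.646], [-0.002, 0.316, -0.949, 0.373], [0.0, 0.0, 0.0, 1.0]]
0.15 [0.18554744 0.6222962  0.20519313] [[-9.58318537e-01  2.85701417e-01 -5.30310634e-04]
 [ 2.85701906e-01  9.58316612e-01 -1.92145888e-03]
 [-4.07580356e-05 -1.99288043e-03 -9.99998013e-01]] 0.9976388267987765 [ 0.09234017 -0.73474013  0.47713926]
```

View pics/scene0.png

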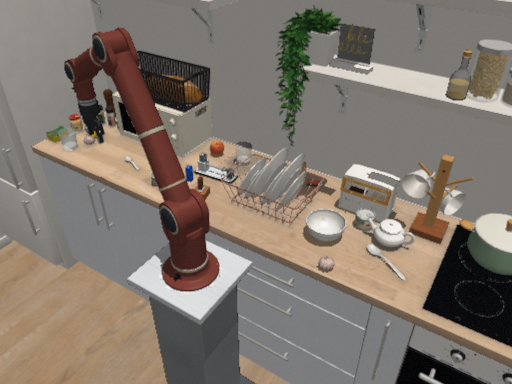

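View pics/side0.png

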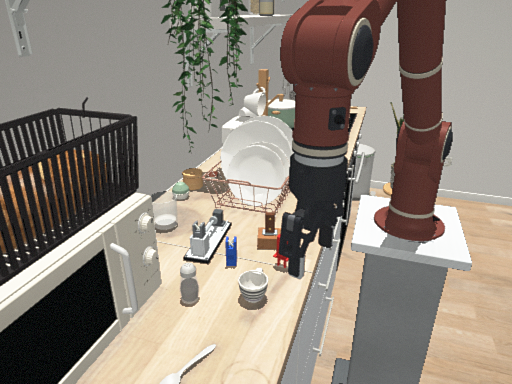

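The scene picture shows the sharpener near (215,173), stand and key near (203,187), a blue look-alike at (189,173) and the bowl at (325,225). The side picture shows the sharpener at (208,240), blue cartridge at (232,250), stand with key at (269,230), red key at (283,250). I'll enlarge both.

```bash
python3 - <<'E'
import cv2,numpy as np
a=cv2.imread("pics/side0.png")[200:280,180:310]
b=cv2.imread("pics/scene0.png")[135:215,140:270]
cv2.imwrite("pics/crop1.png",np.vstack([cv2.resize(x,None,fx=4.6,fy=3.7,interpolation=cv2.INTER_CUBIC) for x in (a,b)]))
E
```

```text
(no output)
```

View pics/crop1.png

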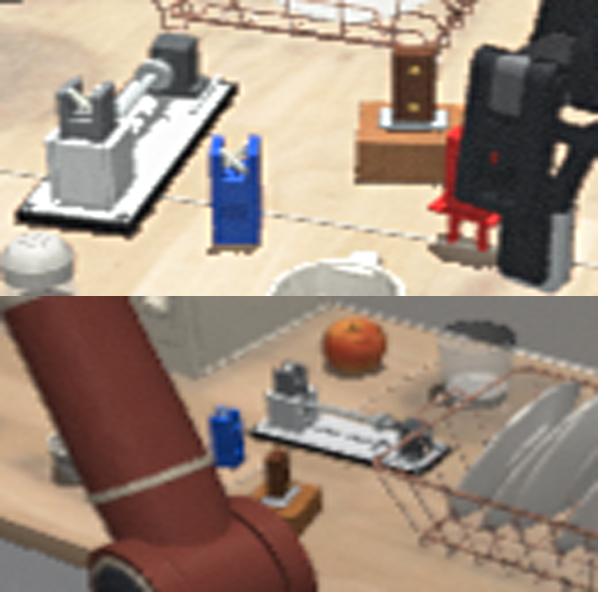

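View pics/wrist0.png

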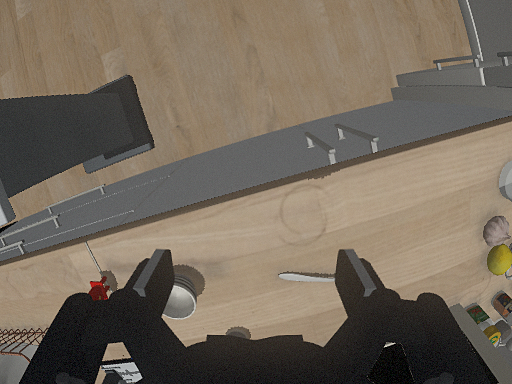

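Candidates: the cartridge-shaped things are the grey one in the sharpener's well (side 199,229) and the free blue one (side 231,250), and the grey one is meant. The keys are the wooden-handled one in the wooden stand (side 269,222) and a red one (side 282,250). The task's key is the wooden-handled one. The crop confirms both choices.

```bash
cat > h.py <<'E'
import numpy as np,cv2,pickle
def ray(c,u,v,fish=False):
    x=(u-c["cx"])/c["fx"];y=(v-c["cy"])/c["fy"]
    if fish:
        r=np.hypot(x,y);k=np.sin(r)/r if r>1e-9 else 1;d=np.array([x*k,y*k,np.cos(r)])
    else: d=np.array([x,y,1.])
    E=np.array(c["extrinsics"]);return E[:3,3],E[:3,:3]@d
def onz(c,u,v,z,fish=False):
    o,d=ray(c,u,v,fish);return o+d*(z-o[2])/d[2]
def proj(c,p,fish=False):
    E=np.array(c["extrinsics"]);q=E[:3,:3].T@(np.asarray(p)-E[:3,3])
    if fish:
        r=np.hypot(q[0],q[1]);t=np.arctan2(r,q[2]);q=np.array([q[0]/r*t,q[1]/r*t,1])
    return np.array([c["fx"]*q[0]/q[2]+c["cx"],c["fy"]*q[1]/q[2]+c["cy"]])
E
python3 - <<'E'
from h import *
np.set_printoptions(precision=3,suppress=True)
d=pickle.load(open("c0.pkl","rb"));S=d["side"];C=d["scene"]
s=lambda u,v,z:onz(S,180+u/4.6,200+v/3.7,z)
c=lambda u,v,z:onz(C,140+u/4.6,135+(v-296)/3.7,z)
print("board side",s(18,215,.011),s(118,232,.011),s(237,85,.011))
print("board scene",c(255,433,.011),c(425,470,.011),c(452,448,.011))
print("cart",s(86,92,.093),c(290,368,.093),"block",s(175,42,.055),c(413,424,.055))
print("handle",s(413,45,.094),c(276,452,.094))
print("stand side bottom L/R",s(357,182,0),s(357,140,.034), s(357,104,.034))
print("stand scene",c(322,492,.034),c(322,512,0),c(290,535,0))
print("bowl",onz(C,325,218,.067))
print("red",s(470,250,0)); print("mill",s(38,240,.09),"cup",s(330,270,.05),"blue",s(235,140,.072))
E
```

```text
board side [0.54  0.388 0.011] [0.48  0.389 0.011] [0.491 0.187 0.011]
board scene [0.473 0.357 0.011] [0.499 0.17  0.011] [0.552 0.175 0.011]
cart [0.511 0.353 0.093] [0.51  0.336 0.093] block [0.523 0.209 0.055] [0.521 0.198 0.055]
handle [0.362 0.235 0.094] [0.36  0.233 0.094]
stand side bottom L/R [0.382 0.276 0.   ] [0.382 0.274 0.034] [0.398 0.227 0.034]
stand scene [0.385 0.205 0.034] [0.39  0.211 0.   ] [0.339 0.209 0.   ]
bowl [ 0.431 -0.308  0.067]
red [0.299 0.333 0.   ]
mill [0.46  0.505 0.09 ] cup [0.342 0.439 0.05 ] blue [0.425 0.352 0.072]
```

```bash
python3 -m crank '[[[-0.4,-0.35,-0.2,0],[-0.8,-0.7,-0.4,0],[-0.8,-0.7,-0.4,0]]]' && python3 -m crank '[[[-0.4,-0.35,0,0],[-0.8,-0.7,0,0],[-0.8,-0.7,0,0]]]' && python3 -m crank '[[[-0.4,-0.35,0,0],[-0.8,-0.7,0,0],[-0.8,-0.7,0,0]]]' && python3 -m crank '[[[-0.4,-0.3,0,0],[-0.8,-0.6,0,0],[-0.8,-0.6,0,0],[-0.8,-0.6,0,0]]]'; python3 - <<'E'
from workcell import env
import cv2,pickle
c=env.camera("wrist");s=env.read_state();print(s["time_s"],s["tool_pos"],s["ee_rot"])
pickle.dump((c,s),open("c1.pkl","wb"))
cv2.imwrite("pics/w1.png",cv2.resize(c["color"][...,::-1],(800,600)))
E
```

```text
time_s: 0.45
tool_pos: [0.2479, 0.5288, 0.248]
ee_rot: [[-0.956, 0.293, 0.005], [0.293, 0.956, -0.001], [-0.005, 0.0, -1.0]]
force: [1.3, -0.5, 0.6]
width: 1.002
grasp_force: 0.0
time_s: 0.75
tool_pos: [0.3043, 0.4363, 0.2462]
ee_rot: [[-0.955, 0.296, 0.003], [0.296, 0.955, -0.005], [-0.004, -0.004, -1.0]]
force: [-0.1, -0.6, 0.2]
width: 0.999
grasp_force: 0.0
time_s: 1.05
tool_pos: [0.36, 0.3465, 0.2461]
ee_rot: [[-0.955, 0.297, 0.002], [0.297, 0.955, -0.004], [-0.003, -0.004, -1.0]]
force: [1.1, 1.1, -0.5]
width: 0.998
grasp_force: 0.0
time_s: 1.45
tool_pos: [0.4157, 0.2722, 0.2459]
ee_rot: [[-0.957, 0.289, -0.001], [0.289, 0.957, 0.0], [0.001, -0.0, -1.0]]
force: [-0.1, 1.0, -0.1]
width: 0.999
grasp_force: 0.0
1.5 [0.41469289 0.27364509 0.24590606] [[-9.58400657e-01  2.85424575e-01 -9.96582811e-04]
 [ 2.85423944e-01  9.58401085e-01  7.29528942e-04]
 [ 1.16335154e-03  4.14732421e-04 -9.99999237e-01]]
```

View pics/w1.png

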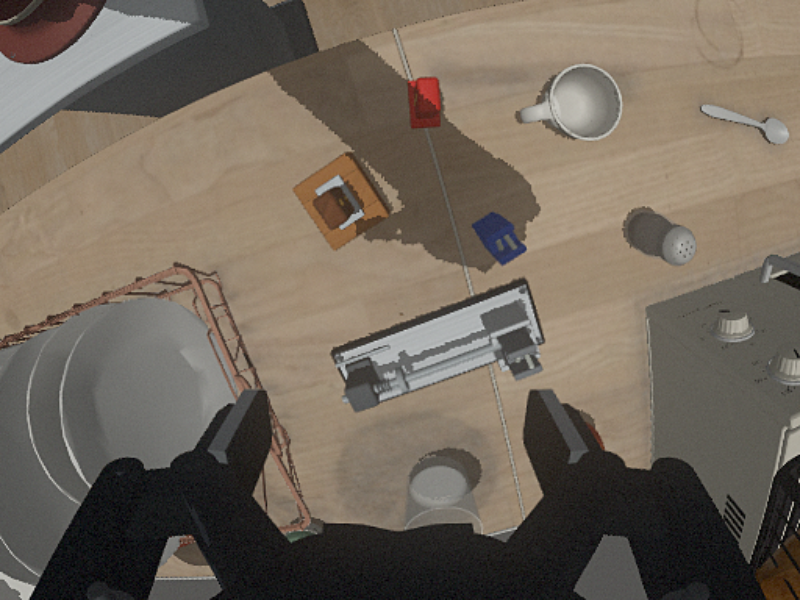

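Wrist view (800×600): stand with the wooden key at (340,200), rotated. Sharpener board from (333,355) to (540,340), well at (515,340), dark block at (362,385), bar between them. Red key at (425,100), blue cartridge at (500,238).

```bash
python3 - <<'E'
from h import *
c,s=pickle.load(open("c1.pkl","rb"));im=c["color"][...,::-1]
a=im[90:165,180:260];b=im[175:265,205:355]
a=cv2.resize(a,None,fx=5.5,fy=5.5,interpolation=cv2.INTER_CUBIC)[:,:440];b=cv2.resize(b,(800,480),interpolation=cv2.INTER_CUBIC)
# one mosaic 800x600: a scaled to 300 high? keep two rows
A=cv2.resize(im[92:162,180:255],(321,300),interpolation=cv2.INTER_CUBIC)
B=cv2.resize(im[175:265,205:355],(500,300),interpolation=cv2.INTER_CUBIC)
out=np.zeros((600,800,3),np.uint8)
A=cv2.resize(im[95:160,180:250],(350,325),interpolation=cv2.INTER_CUBIC)
B=cv2.resize(im[175:265,205:355],(750,450),interpolation=cv2.INTER_CUBIC)
# stand 5x at right of a taller layout is too big -> stand 4x top-left over sharp area
out=np.zeros((600,800,3),np.uint8);out[150:600,:750]=B
out[:280,:300]=cv2.resize(im[95:165,180:255],(300,280),interpolation=cv2.INTER_CUBIC)
cv2.imwrite("pics/crop2.png",out)
E
```

```text
(no output)
```

View pics/crop2.png

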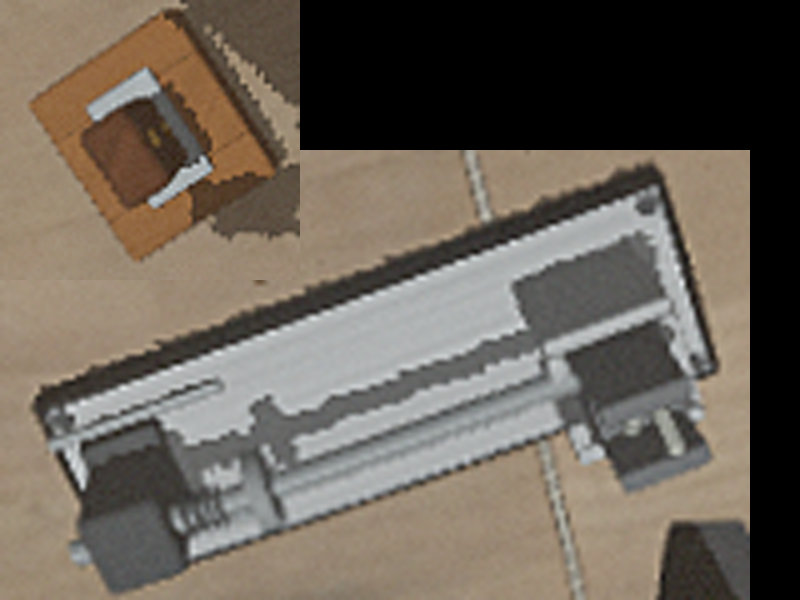

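The crop shows the stand's top corners at (170,10), (32,103), (137,262), (275,172). The block top is at about (135,540), the collar at (265,490), and the bar runs (290,482)–(555,385). The cartridge top is at about (660,452).

```bash
python3 - <<'E'
from h import *
np.set_printoptions(precision=4,suppress=True)
c,s=pickle.load(open("c1.pkl","rb"))
a=lambda u,v,z:onz(c,180+u/4,95+v/4,z,True)
b=lambda u,v,z:onz(c,205+u/5,175+(v-150)/5,z,True)
P=np.array([a(*p,.034) for p in ((170,10),(32,103),(137,262),(275,172))]);print(P,P.mean(0),[np.linalg.norm(P[i]-P[i-1]) for i in range(4)])
G=np.array([a(*p,.038) for p in ((88,105),(152,70),(210,165),(150,207))]);print("guard",G,G.mean(0),[np.linalg.norm(G[i]-G[i-1]) for i in range(4)])
ang=lambda v:np.degrees(np.arctan2(v[1],v[0]))
print("ang stand",ang(P[1]-P[0]),ang(P[2]-P[1]),ang(P[2]-P[3]),ang(P[3]-P[0]), "guard",ang(G[2]-G[1]))
print("handle top",a(125,162,.094))
B=[b(38,400,.0),b(655,168,.0),b(715,370,0),b(658,185,.011),b(60,408,.011),b(717,368,.011)];print("board",np.array(B))
print("ang board",ang(B[1]-B[0]),ang(B[3]-B[4]), "bar",ang(b(552,385,.045)-b(290,482,.045)),b(552,385,.045),b(290,482,.045))
K=np.array([b(*p,.055) for p in ((80,515),(172,488),(190,562),(112,592))]);print("block",K,K.mean(0))
print("collar",b(262,488,.045),b(285,522,.045)); print("cart",b(660,452,.093))
E
```

```text
[[0.3232 0.2587 0.034 ]
 [0.3374 0.2071 0.034 ]
 [0.3978 0.2231 0.034 ]
 [0.3829 0.275  0.034 ]] [0.3603 0.241  0.034 ] [np.float64(0.06189845868816684), np.float64(0.053565333436845414), np.float64(0.06247086398371245), np.float64(0.053942881615160164)]
guard [[0.3439 0.2251 0.038 ]
 [0.3397 0.248  0.038 ]
 [0.3742 0.2562 0.038 ]
 [0.3813 0.2337 0.038 ]] [0.3598 0.2407 0.038 ] [np.float64(0.038396583284871874), np.float64(0.02325764784336841), np.float64(0.03545257126349209), np.float64(0.02361471795351767)]
ang stand -74.62181060068883 14.88036881237157 -74.01607705233323 15.222455233681597 guard 13.436807895361808
handle top [0.3609 0.2404 0.094 ]
board [[0.4972 0.181  0.    ]
 [0.4801 0.3791 0.    ]
 [0.5499 0.3849 0.    ]
 [0.4815 0.3767 0.011 ]
 [0.4973 0.1895 0.011 ]
 [0.5438 0.3833 0.011 ]]
ang board 94.93276758198957 94.8085646753518 bar 95.10030254486603 [0.5167 0.3293 0.045 ] [0.5236 0.2523 0.045 ]
block [[0.5119 0.1955 0.055 ]
 [0.5111 0.2224 0.055 ]
 [0.5347 0.2199 0.055 ]
 [0.5379 0.1958 0.055 ]] [0.5239 0.2084 0.055 ]
collar [0.5231 0.2443 0.045 ] [0.5355 0.2474 0.045 ]
cart [0.5195 0.3473 0.093 ]
```

```bash
python3 -m crank '[[[0.2,-0.2,0.1,-0.07],[0.43,-0.47,0.3,-0.14],[0.43,-0.47,0.6,-0.21],[0.43,-0.47,0.9,-0.263],[0.43,-0.47,0.9,-0.263],[0.43,-0.47,0.9,-0.263]]]' 50; python3 - <<'E'
from workcell import env
from h import *
c=env.camera("wrist");s=env.read_state();print(s["time_s"],s["tool_pos"],s["ee_rot"],np.round(s["qpos"]))
pickle.dump((c,s),open("c2.pkl","wb"))
im=c["color"][...,::-1].copy();R=np.array([[np.cos(a:=np.radians(15)),-np.sin(a)],[np.sin(a),np.cos(a)]])
for hx,hy,z in ((.032,.028,.034),(.013,.008,.094)):
    q=[proj(c,[*(R@[x,y]+[.3603,.241]),z],True) for x,y in ((-hx,-hy),(hx,-hy),(hx,hy),(-hx,hy))]
    cv2.polylines(im,[np.int32(np.array(q)*16)],True,(0,255,0),1,shift=4); print(np.mean(q,0))
cv2.imwrite("pics/w2.png",cv2.resize(im[60:330,100:440],None,fx=2.2,fy=2.2,interpolation=cv2.INTER_CUBIC))
E
```

```text
time_s: 2.1
tool_pos: [0.3601, 0.2414, 0.1564]
ee_rot: [[-0.966, -0.258, -0.001], [-0.258, 0.966, 0.0], [0.001, 0.001, -1.0]]
force: [-0.0, 0.3, 0.9]
width: 0.586
grasp_force: 0.0
2.15 [0.36087539 0.24156973 0.15704032] [[-0.96611568 -0.25810707  0.00111001]
 [-0.25810546  0.96611573  0.0014056 ]
 [-0.00143519  0.00107147 -0.9999984 ]] [-34.  20.  -4. 119.   2.  40.  66.]
[253.21873016 180.20864145]
[253.06149951 200.62601257]
```

View pics/w2.png

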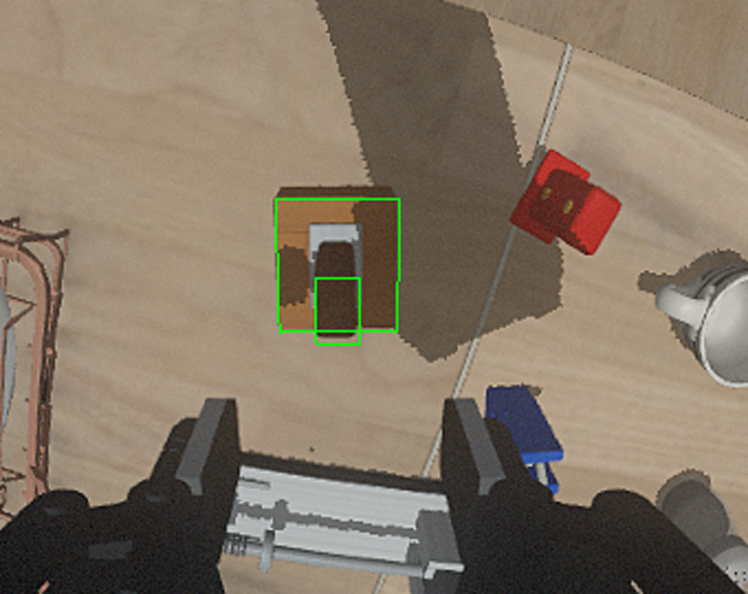

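The key and stand are where estimated: the green outlines fit within 1–2 mm. Descend and grasp.

```bash
python3 -m crank '[[[0.01,0,0.4,0],[0.01,0,0.7,0],[0.01,0,0.9,0],[0.01,0,0.9,0],[0.01,0,0.9,0]]]' 50 && python3 -m crank '[[[0,0,0,0],[0,0,0,0],[0,0,0,0],[0,0,0,0],[0,0,0,0],[0,0,0,0],[0,0,0,0],[0,0,0,0]]]' 5
```

```text
time_s: 2.65
tool_pos: [0.3606, 0.2408, 0.0672]
ee_rot: [[-0.966, -0.258, 0.002], [-0.258, 0.966, 0.001], [-0.002, 0.001, -1.0]]
force: [-0.1, 0.5, 0.5]
width: 0.587
grasp_force: 0.0
time_s: 3.45
tool_pos: [0.3606, 0.24, 0.0674]
ee_rot: [[-0.966, -0.258, 0.002], [-0.258, 0.966, 0.001], [-0.003, 0.001, -1.0]]
force: [-0.1, -1.0, 6.7]
width: 0.142
grasp_force: 58.6
```

```bash
python3 -m crank '[[[0,0,-0.3,0],[0,0,-0.6,0],[0,0,-1,0],[0,0,-1,0],[-0.3,0,-1,0],[-0.6,0,-1,0],[-0.8,0,-1,0],[-0.8,0,-1,0]]]' && python3 -m crank '[[[-0.3,0.02,0,0.03],[-0.6,0.02,0,0.083],[-0.87,0.02,0,0.083],[-0.87,0.02,0,0.083],[-0.87,0.02,0,0.083]]]'; python3 - <<'E'
from workcell import env
from h import *
c=env.camera("wrist");d=env.camera("side");s=env.read_state();print(s["time_s"],s["tool_pos"],s["ee_rot"])
pickle.dump((c,d,s),open("c3.pkl","wb"))
a=cv2.resize(c["color"][...,::-1][100:300,140:380],(720,600),interpolation=cv2.INTER_CUBIC)
cv2.imwrite("pics/w3.png",a)
E
```

```text
time_s: 4.25
tool_pos: [0.4395, 0.2605, 0.1658]
ee_rot: [[-0.967, -0.256, 0.002], [-0.256, 0.967, 0.001], [-0.002, 0.0, -1.0]]
force: [0.2, -0.4, -1.5]
width: 0.137
grasp_force: 58.6
time_s: 4.75
tool_pos: [0.519, 0.2842, 0.1652]
ee_rot: [[-0.996, -0.087, -0.003], [-0.087, 0.996, -0.001], [0.003, -0.001, -1.0]]
force: [-0.6, -0.1, -0.7]
width: 0.143
grasp_force: 58.6
4.85 [0.51850579 0.28442454 0.16567399] [[-9.96123792e-01 -8.79251793e-02 -2.55995729e-03]
 [-8.79233032e-02  9.96126896e-01 -8.36625627e-04]
 [ 2.62360276e-03 -6.08302792e-04 -9.99996373e-01]]
```

View pics/w3.png

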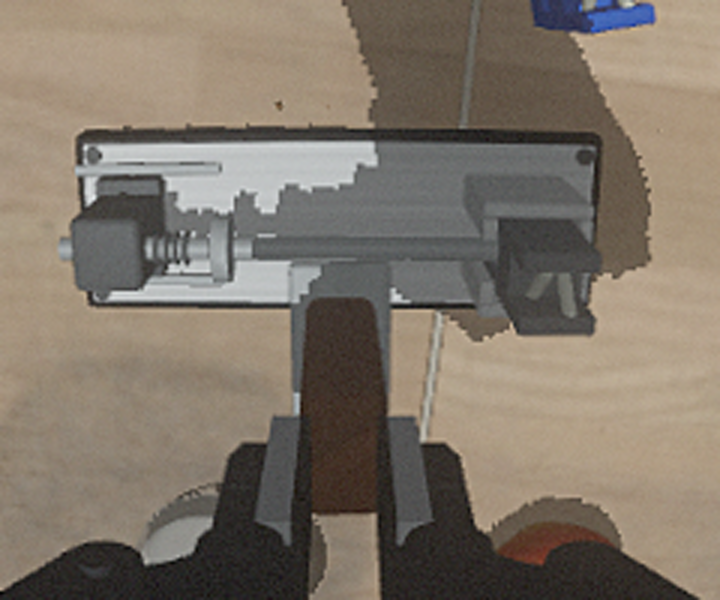

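Key held well. The bar's axis is at row ≈249, bare from (234,249) at the collar's face to (497,247), and it runs parallel to the tool's y. The guard's near edge is at row ≈262, columns 291–390.

```bash
python3 - <<'E'
from h import *
np.set_printoptions(precision=4,suppress=True)
c,d,s=pickle.load(open("c3.pkl","rb"))
R=np.array(s["ee_rot"]);t=np.array(s["tool_pos"])
f=lambda u,v,z:R.T@(onz(c,140+u/3,100+v/3,z,True)-t)
print("bar",f(260,249,.045),f(480,247,.045),"collar",f(234,249,.045),f(222,223,.057),f(222,283,.039))
kz=t[2]-.0614;print("kz",kz)
for z in (kz+.028,kz+.032): print("guard L,R",f(291,263,z),f(390,263,z))
print("block edge",f(160,250,.055),"board back",f(80,130,.011),f(598,130,.011),"board front",f(90,305,.011),f(600,225,.011))
g=c["color"].astype(int).sum(2)
E
```

```text
bar [-0.0019 -0.0277  0.1207] [-0.0013  0.0466  0.1206] collar [-0.0019 -0.0365  0.1207] [ 0.0103 -0.0386  0.1087] [-0.0159 -0.042   0.1267]
kz 0.10427398698602847
guard L,R [ 0.0199 -0.012   0.0335] [0.0198 0.0113 0.0334]
guard L,R [ 0.0211 -0.0118  0.0295] [0.021  0.0111 0.0294]
block edge [ 0.0009 -0.0599  0.1107] board back [ 0.0351 -0.0979  0.1548] [0.0345 0.0954 0.1547] board front [-0.0341 -0.0994  0.1546] [-0.0021  0.0987  0.1546]
```

```bash
python3 -m crank '[[[-0.015,-0.15,0,0],[-0.015,-0.15,0,0],[-0.015,-0.15,0.25,0],[-0.015,-0.15,0.45,0],[-0.015,-0.15,0.5,0],[-0.015,-0.15,0.5,0]]]' && python3 -m crank '[[[0,0,0.05,0],[0,0,0.1,0],[0,0,0.1,0]]]'
```

```text
time_s: 5.45
tool_pos: [0.5228, 0.2692, 0.1156]
ee_rot: [[-0.996, -0.087, -0.002], [-0.087, 0.996, -0.001], [0.002, -0.001, -1.0]]
force: [0.6, 0.2, -0.9]
width: 0.139
grasp_force: 58.7
time_s: 5.75
tool_pos: [0.523, 0.2698, 0.1059]
ee_rot: [[-0.996, -0.087, -0.0], [-0.087, 0.996, -0.0], [0.0, -0.0, -1.0]]
force: [-0.1, 0.9, -1.1]
width: 0.136
grasp_force: 58.7
```

```bash
python3 - <<'E'
from workcell import env
from h import *
c=env.camera("wrist")
cv2.imwrite("pics/w4.png",cv2.resize(c["color"][...,::-1][130:290,150:370],None,fx=3.6,fy=3.6,interpolation=cv2.INTER_CUBIC))
s=env.read_state();print(s["tool_pos"],s["force"])
E
```

```text
[0.52318327 0.2698998  0.10613929] [-0.12022234  0.5284067  -0.82846529]
```

View pics/w4.png

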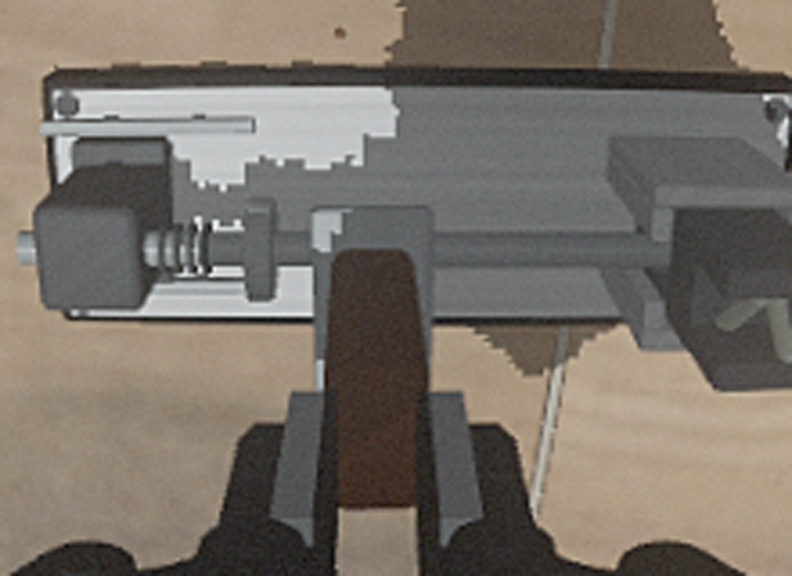

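The key is over the bar: guard at (313–433, 208), collar's face at column ≈275, no contact force with the tips below the bar's top. Go down, then feel for the collar in small steps.

```bash
python3 -m crank '[[[0,0,0.06,0],[0,0,0.12,0],[0,0,0.12,0],[0,0,0.12,0]]]' && python3 -m crank '[[[0,-0.03,0,0],[0,-0.06,0,0],[0,-0.09,0,0],[0,-0.12,0,0],[0,-0.15,0,0],[0,-0.15,0,0],[0,-0.15,0,0]]]' && python3 -m crank '[[[0,-0.01,0,0],[0,-0.02,0,0],[0,-0.03,0,0],[0,-0.03,0,0]]]' 
```

```text
time_s: 6.2
tool_pos: [0.5231, 0.2698, 0.0937]
ee_rot: [[-0.996, -0.087, -0.001], [-0.087, 0.996, -0.0], [0.001, -0.0, -1.0]]
force: [0.3, -0.2, -0.9]
width: 0.135
grasp_force: 58.7
time_s: 6.9
tool_pos: [0.5246, 0.2549, 0.0941]
ee_rot: [[-0.996, -0.087, -0.0], [-0.087, 0.996, 0.0], [-0.0, 0.0, -1.0]]
force: [-0.4, 0.7, -0.5]
width: 0.14
grasp_force: 58.7
time_s: 7.3
tool_pos: [0.5248, 0.2518, 0.0941]
ee_rot: [[-0.996, -0.087, -0.0], [-0.087, 0.996, -0.0], [0.0, -0.0, -1.0]]
force: [-0.0, -0.0, -1.1]
width: 0.14
grasp_force: 58.7
```

```bash
for i in 1; do python3 -m crank '[[[0,-0.01,0,0],[0,-0.02,0,0],[0,-0.02,0,0]]]' | grep -E 'pos|force:'; python3 -m crank '[[[0,-0.01,0,0],[0,-0.02,0,0],[0,-0.02,0,0]]]' | grep -E 'pos|force:';  python3 -m crank '[[[0,-0.01,0,0],[0,-0.02,0,0],[0,-0.02,0,0]]]' | grep -E 'pos|force:'; done
```

```text
tool_pos: [0.525, 0.2501, 0.0941]
force: [-0.1, 0.6, -0.7]
grasp_force: 58.6
tool_pos: [0.5251, 0.2486, 0.0942]
force: [0.4, 1.4, -1.2]
grasp_force: 58.6
tool_pos: [0.5253, 0.2469, 0.0943]
force: [-0.4, 3.4, -1.8]
grasp_force: 58.7
```

```bash
python3 -m crank '[[[0,-0.01,0,0],[0,-0.02,0,0],[0,-0.02,0,0]]]' | grep -E 'pos|force:'; python3 -m crank '[[[0,-0.01,0,0],[0,-0.02,0,0],[0,-0.02,0,0]]]' | grep -E 'pos|force:';  python3 -m crank '[[[0,-0.01,0,0],[0,-0.02,0,0],[0,-0.02,0,0]]]' | grep -E 'pos|force:';  python3 -m crank '[[[0,-0.01,0,0],[0,-0.01,0,0]]]' | grep -E 'pos|force:'
```

```text
tool_pos: [0.5256, 0.2447, 0.0943]
force: [-0.1, 3.9, -0.3]
grasp_force: 59.0
tool_pos: [0.5258, 0.2423, 0.0942]
force: [0.1, 5.4, 0.3]
grasp_force: 59.3
tool_pos: [0.526, 0.2405, 0.0943]
force: [-0.4, 5.1, 0.4]
grasp_force: 59.4
tool_pos: [0.526, 0.2397, 0.0943]
force: [-0.8, 5.6, -0.4]
grasp_force: 59.6
```

```bash
python3 -m crank '[[[0,-0.01,0,0],[0,-0.02,0,0],[0,-0.02,0,0]]]' | grep -E 'pos|force:'; python3 -m crank '[[[0,-0.01,0,0],[0,-0.01,0,0]]]' | grep -E 'pos|force:';  python3 -m crank '[[[0,-0.01,0,0],[0,-0.01,0,0]]]' | grep -E 'pos|force:'
```

```text
tool_pos: [0.5262, 0.234, 0.0939]
force: [0.5, -1.1, -0.8]
grasp_force: 0.0
tool_pos: [0.5264, 0.2337, 0.0939]
force: [0.4, -0.7, -0.5]
grasp_force: 0.0
tool_pos: [0.5264, 0.2343, 0.094]
force: [0.4, -0.4, -0.6]
grasp_force: 0.0
```

The grip force dropped to zero, so something slipped. Look before doing anything.

```bash
python3 - <<'E'
from workcell import env
from h import *
c=env.camera("wrist");d=env.camera("side")
a=cv2.resize(c["color"][...,::-1][130:290,150:370],(550,400),interpolation=cv2.INTER_CUBIC)
b=cv2.resize(d["color"][...,::-1][190:270,170:290],(300,200),interpolation=cv2.INTER_CUBIC)
o=np.zeros((600,550,3),np.uint8);o[:400]=a;o[400:,:300]=b
cv2.imwrite("pics/w5.png",o)
s=env.read_state();print(s["time_s"],s["width"],s["grasp_force"],s["tool_pos"],s["force"])
E
```

```text
10.1 0.05857025608969782 0.0 [0.52631382 0.23479026 0.09406525] [-0.5465629  -0.29477112 -1.18602701]
```

View pics/w5.png

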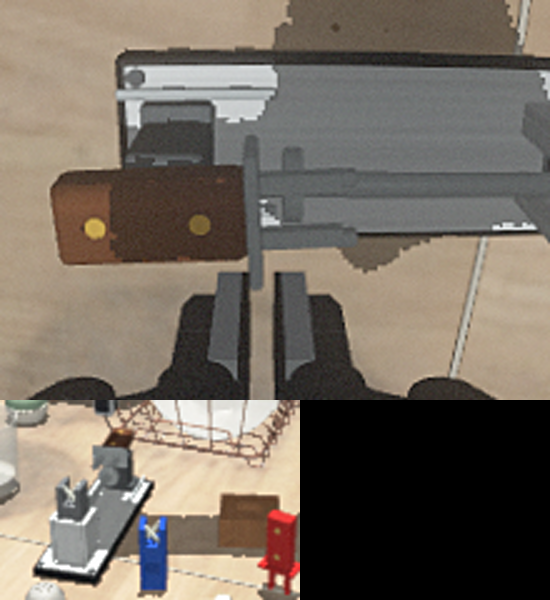

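Picture: the key has tipped over in the pads and now lies flat across the dark block. Its handle is at (50–245, 215), pointing away from the well, with the guard at column 252 and prongs at (260–355, 183 and 235). The pads are empty and the cartridge is still down. That was my tenth picture, so from here I measure numerically. First I'll go straight up and locate the key.

```bash
python3 -m crank '[[[0,0,-0.3,0],[0,0,-0.6,0],[0,0,-0.8,0],[0,0,-0.8,0]]]' | grep -E 'pos|force'; python3 - <<'E'
from workcell import env
from h import *
np.set_printoptions(precision=4,suppress=True)
C={n:env.camera(n) for n in ("wrist","side","scene")};s=env.read_state()
pickle.dump((C,s),open("c4.pkl","wb"))
R=np.array(s["ee_rot"]);t=np.array(s["tool_pos"])
for n in C:
    im=C[n]["color"];h=cv2.cvtColor(im,cv2.COLOR_RGB2HSV)
    m=cv2.inRange(h,(3,90,25),(15,255,150))
    cs,_=cv2.findContours(m,cv2.RETR_EXTERNAL,cv2.CHAIN_APPROX_NONE)
    for k in sorted(cs,key=cv2.contourArea)[::-1][:7]:
        if cv2.contourArea(k)>25:
            r=cv2.minAreaRect(k);b=cv2.boxPoints(r)
            print(n,cv2.contourArea(k),np.round(b,1).tolist())
            if n=="wrist": print(np.array([onz(C[n],*p,.071,True) for p in b]))
E
```

```text
tool_pos: [0.5284, 0.236, 0.1773]
force: [0.2, -0.5, -0.1]
grasp_force: 0.0
wrist 2682.5 [[239.8000030517578, 0.0], [294.1000061035156, -9.5], [304.0, 46.900001525878906], [249.8000030517578, 56.5]]
[[0.3545 0.2087 0.071 ]
 [0.3393 0.257  0.071 ]
 [0.3942 0.2703 0.071 ]
 [0.4086 0.2224 0.071 ]]
wrist 1255.0 [[190.5, 169.3000030517578], [246.0, 166.6999969482422], [247.3000030517578, 193.5], [191.6999969482422, 196.10000610351562]]
[[0.5179 0.1744 0.071 ]
 [0.5112 0.2274 0.071 ]
 [0.5378 0.2307 0.071 ]
 [0.5451 0.1762 0.071 ]]
wrist 727.5 [[331.8999938964844, 288.3999938964844], [335.79998779296875, 259.3999938964844], [385.8999938964844, 266.0], [382.0, 295.1000061035156]]
[[0.6455 0.3373 0.071 ]
 [0.6056 0.3332 0.071 ]
 [0.6132 0.3983 0.071 ]
 [0.6563 0.4069 0.071 ]]
wrist 688.5 [[7.099999904632568, 237.60000610351562], [100.5, 190.10000610351562], [139.5, 266.70001220703125], [46.0, 314.20001220703125]]
[[ 0.6295 -0.0967  0.071 ]
 [ 0.5471  0.0748  0.071 ]
 [ 0.6362  0.1141  0.071 ]
 [ 0.7566 -0.0618  0.071 ]]
wrist 221.5 [[-1.2999999523162842, 10.800000190734863], [88.099998474121
[... 2000 characters left out ...]
00061035156], [162.3000030517578, 290.5]]
scene 1365.5 [[172.0, 180.60000610351562], [175.89999389648438, 127.69999694824219], [204.8000030517578, 129.89999389648438], [200.8000030517578, 182.8000030517578]]
scene 1069.5 [[407.5, 231.5], [442.70001220703125, 155.3000030517578], [473.70001220703125, 169.5], [438.5, 245.8000030517578]]
scene 107.5 [[103.5, 90.19999694824219], [111.5, 89.0999984741211], [114.5, 111.9000015258789], [106.5, 113.0]]
scene 69.0 [[210.0, 146.0], [223.0, 146.0], [223.0, 155.0], [210.0, 155.0]]
scene 60.5 [[301.6000061035156, 191.60000610351562], [308.6000061035156, 175.39999389648438], [319.79998779296875, 180.1999969482422], [312.79998779296875, 196.39999389648438]]
```

The handle lies along the sharpener's −y, from about (.524,.229) to (.531,.175), close to level. Next I check its height in the side view.

```bash
python3 - <<'E'
from h import *
np.set_printoptions(precision=3,suppress=True,linewidth=150)
C,s=pickle.load(open("c4.pkl","rb"));c=C["side"];im=c["color"]
h=cv2.cvtColor(im,cv2.COLOR_RGB2HSV)
m=cv2.inRange(h,(0,80,20),(14,255,170))[192:222,200:240]
for i,r in enumerate(m): print(192+i,''.join('#' if x else '.' for x in r))
for y in (.177,.227):
  for z in (.055,.071,.09,.11): print(y,z,proj(c,[.528,y,z]))
c=C["scene"];h=cv2.cvtColor(c["color"],cv2.COLOR_RGB2HSV)
m=cv2.inRange(h,(0,80,20),(14,255,170))[150:185,205:250]
for i,r in enumerate(m): print(150+i,''.join('#' if x else '.' for x in r))
for y in (.177,.227):
  for z in (.055,.071,.09): print(y,z,proj(c,[.528,y,z]))
E
```

```text
192 ................#.........##............
193 ................##.............#........
194 .................#......#......#........
195 .................#.....#....#...........
196 ......................#.................
197 .....................#.......#..........
198 ...................##.........####......
199 ...................#....................
200 ...................#..........#.........
201 ..............#.#####.........#.........
202 ...............##...###........##.......
203 ..............####.#####.............##.
204 .............##########.................
205 .............#############..............
206 ............###########....######.#.....
207 ...........###...#####...........#######
208 ...............###..##.................#
209 ........................................
210 ........................................
211 ........................................
212 ........................................
213 ........................................
214 ........................................
215 ........................................
216 ................
[... 1713 characters left out ...]
#.....................
175 .............................................
176 .#...........................................
177 .............................................
178 ......#..........#...........................
179 ....#..#........##.................#.........
180 .#.###.......#..##...........................
181 .#...#....#.....####.........................
182 ........##......#######......................
183 .......#..#.........#####....................
184 .#......###......#....#####..................
0.177 0.055 [234.495 170.247]
0.177 0.071 [234.398 167.212]
0.177 0.09 [234.282 163.57 ]
0.227 0.055 [225.312 166.893]
0.227 0.071 [225.173 163.875]
0.227 0.09 [225.006 160.255]
```

```bash
python3 -m crank '[[[0.01,-0.2,0,0.07],[0.03,-0.4,0,0.14],[0.03,-0.59,0,0.21],[0.03,-0.59,0,0.28],[0.03,-0.59,0,0.35],[0.03,-0.59,0,0.42],[0.03,-0.59,0,0.49],[0.03,-0.59,0,0.56],[0.03,-0.59,0,0.63],[0.03,-0.59,0,0.7],[0.03,-0.59,0,0.73],[0.03,-0.59,0,0.73]]]' 60; cat > handle.py <<'E'
from workcell import env
from h import *
import sys
np.set_printoptions(precision=4,suppress=True)
z=float(sys.argv[1]);c=env.camera("wrist");s=env.read_state()
R=np.array(s["ee_rot"]);t=np.array(s["tool_pos"]);print(s["time_s"],t,s["width"],s["grasp_force"])
m=cv2.inRange(cv2.cvtColor(c["color"],cv2.COLOR_RGB2HSV),(3,90,25),(15,255,150))
m=cv2.morphologyEx(m,cv2.MORPH_CLOSE,np.ones((3,3)))
cs,_=cv2.findContours(m,cv2.RETR_EXTERNAL,cv2.CHAIN_APPROX_NONE)
for k in sorted(cs,key=cv2.contourArea)[::-1][:8]:
    b=cv2.boxPoints(cv2.minAreaRect(k));w=np.array([onz(c,*p,z,True) for p in b])
    if cv2.contourArea(k)>80 and np.linalg.norm(w.mean(0)[:2]-t[:2])<.12:
        print(cv2.contourArea(k),np.round(b).tolist());print("world",w[:,:2].tolist());print("tool",((w-t)@R)[:,:2].tolist())
E
python3 handle.py .071
```

```text
time_s: 11.85
tool_pos: [0.5273, 0.1759, 0.1724]
ee_rot: [[-0.129, 0.992, -0.003], [0.992, 0.129, -0.002], [-0.001, -0.003, -1.0]]
force: [1.1, 0.1, -0.1]
width: 0.705
grasp_force: 0.0
11.9 [0.5275 0.1759 0.1727] 0.7022252570191676 0.0
1461.0 [[248.0, 130.0], [275.0, 130.0], [275.0, 187.0], [248.0, 187.0]]
world [[0.5138907125710881, 0.22806503592463342], [0.5380607477421682, 0.23126310070364064], [0.5458215899507237, 0.17789107867792653], [0.5204817360372497, 0.17460288694376586]]
tool [[0.05363015747012097, -0.00641986447686605], [0.05364942819002833, 0.017960720744480897], [-0.0002788414452957607, 0.018696399097768674], [-0.00023493896068977412, -0.006855765004929711]]
149.5 [[244.0, 236.0], [248.0, 223.0], [312.0, 240.0], [308.0, 254.0]]
world [[0.5230860204817335, 0.12265543564350026], [0.5249792344693064, 0.1381092658342653], [0.5920104620888715, 0.12685307265778903], [0.5914565675382282, 0.1105520536536426]]
tool [[-0.052078445640905795, -0.011046862198945257], [-0.03700340890127825, -0.007154878494067526], [-0.05690358787019475, 0.05783622635792755], [-0.07299321195022916, 0.05516166319095338]]
```

```bash
python3 - <<'E'
from h import *
np.set_printoptions(precision=4,suppress=True)
c1,_=pickle.load(open("c1.pkl","rb"));c2,_=pickle.load(open("c2.pkl","rb"))
for p,q in (((118,171),(129.5,167)),((130,176),(129.5,167)),((118,171),(117,160))):
    o1,d1=ray(c1,*p,True);o2,d2=ray(c2,*q,True)
    A=np.c_[d1,-d2];x=np.linalg.lstsq(A,o2-o1,rcond=None)[0]
    print(o1+d1*x[0],o2+d2*x[1])
for z in (0.02,.05,.08,.11,.14):print(z,onz(c1,118,171,z,True),onz(c1,195,332,z,True), onz(c2,129.5,167,z,True))
d=pickle.load(open("c0.pkl","rb"))
for z in (.02,.05,.08,.11,.14): print(z, onz(d["side"],205,162,z),onz(d["side"],277,195,z),onz(d["scene"],226,173,z))
E
```

```text
[0.3627 0.1254 0.1054] [0.3562 0.135  0.0996]
[0.3801 0.1057 0.0428] [0.3764 0.1119 0.0392]
[0.3658 0.104  0.0667] [0.3641 0.1075 0.0647]
0.02 [0.3697 0.0781 0.02  ] [0.6847 0.0772 0.02  ] [0.3828 0.1046 0.02  ]
0.05 [0.3672 0.0948 0.05  ] [0.6582 0.0939 0.05  ] [0.3728 0.1161 0.05  ]
0.08 [0.3648 0.1114 0.08  ] [0.6317 0.1106 0.08  ] [0.3627 0.1275 0.08  ]
0.11 [0.3623 0.128  0.11  ] [0.6053 0.1272 0.11  ] [0.3527 0.139  0.11  ]
0.14 [0.3598 0.1446 0.14  ] [0.5788 0.1439 0.14  ] [0.3426 0.1504 0.14  ]
0.02 [ 0.7673 -0.2171  0.02  ] [ 0.4109 -0.0175  0.02  ] [0.5316 0.2274 0.02  ]
0.05 [ 0.7323 -0.1468  0.05  ] [0.395  0.0421 0.05  ] [0.4959 0.2002 0.05  ]
0.08 [ 0.6973 -0.0765  0.08  ] [0.3791 0.1016 0.08  ] [0.4602 0.1731 0.08  ]
0.11 [ 0.6623 -0.0062  0.11  ] [0.3632 0.1612 0.11  ] [0.4246 0.1459 0.11  ]
0.14 [0.6274 0.064  0.14  ] [0.3473 0.2208 0.14  ] [0.3889 0.1187 0.14  ]
```

```bash
python3 -m crank '[[[0.01,0.06,0,0],[0.01,0.06,0.3,0],[0.01,0.06,0.6,0],[0.01,0.06,0.8,0],[0.01,0.06,0.8,0]]]' | grep -E 'pos|force' && python3 -m crank '[[[0,0,0.15,0],[0,0,0.33,0],[0,0,0.33,0],[0,0,0.33,0]]]' | grep -E 'pos|force' && python3 -m crank '[[[0,0,0,0],[0,0,0,0],[0,0,0,0],[0,0,0,0],[0,0,0,0],[0,0,0,0],[0,0,0,0]]]' 10
```

```text
tool_pos: [0.5322, 0.1773, 0.0911]
force: [-0.3, 0.2, -0.5]
grasp_force: 0.0
tool_pos: [0.5351, 0.1778, 0.062]
force: [-0.2, -1.0, 0.3]
grasp_force: 0.0
time_s: 13.5
tool_pos: [0.5343, 0.1778, 0.0611]
ee_rot: [[-0.129, 0.992, -0.0], [0.992, 0.129, -0.0], [-0.0, -0.0, -1.0]]
force: [-0.5, 0.3, -0.9]
width: 0.122
grasp_force: 0.0
```

```bash
python3 handle.py .071
```

```text
13.55 [0.5342 0.1778 0.0611] 0.11748554579390653 0.0
3695.0 [[230.0, 154.0], [275.0, 154.0], [275.0, 242.0], [230.0, 242.0]]
world [[0.5138855900433579, 0.227806366071241], [0.5379208624163523, 0.2308682666425085], [0.5458144907215141, 0.17864792949434646], [0.5192020254135025, 0.17522522917682798]]
tool [[0.0522453307442257, -0.013728628480469452], [0.0521881375440817, 0.01050082190633135], [-0.0006138361848276624, 0.011607414077972], [-0.0005827262745014859, -0.01522423141239352]]
```

```bash
python3 - <<'E'
from workcell import env
from h import *
np.set_printoptions(precision=1,suppress=True,linewidth=170)
c=env.camera("wrist");s=env.read_state();im=c["color"]
R=np.array(s["ee_rot"]);t=np.array(s["tool_pos"])
P=lambda x,y,z:proj(c,t+R@np.array([x,y,z]),True)
for x in (-.011,0,.011):
    print(x,"tcp",P(x,.005,0),"tip",P(x,.005,.014),"up",P(x,.005,-.02))
for r in range(150,300,8): print(r,[tuple(int(v) for v in im[r,u]) for u in (225,240,253,266,280)])
for n in ("side",):
    d=env.camera(n);h=cv2.cvtColor(d["color"],cv2.COLOR_RGB2HSV);print("tcp side",proj(d,t),proj(d,t+[0,0,-.014]))
    for i in range(195,215): print(i,''.join('#' if x else '.' for x in cv2.inRange(h,(0,80,20),(14,255,170))[i,205:235]),''.join('k' if x<45 else '.' for x in h[i,205:235,2]))
E
```

```text
-0.011 tcp [263.3 249.3] tip [262.7 239.4] up [264.2 265.8]
0 tcp [263.5 233.9] tip [262.9 224.7] up [264.5 249.3]
0.011 tcp [263.6 217.7] tip [263.  209.4] up [264.7 231.8]
150 [(106, 108, 107), (104, 110, 109), (96, 98, 101), (98, 101, 101), (97, 102, 103)]
158 [(54, 57, 55), (74, 54, 42), (63, 46, 36), (68, 50, 38), (103, 106, 102)]
166 [(55, 57, 56), (72, 54, 41), (66, 42, 36), (66, 47, 37), (96, 100, 100)]
174 [(62, 63, 64), (64, 39, 32), (120, 96, 48), (72, 50, 39), (96, 100, 100)]
182 [(62, 60, 55), (73, 49, 36), (71, 52, 38), (71, 51, 34), (108, 114, 110)]
190 [(124, 124, 123), (73, 51, 36), (76, 60, 47), (70, 52, 46), (64, 64, 58)]
198 [(191, 175, 151), (69, 54, 35), (68, 49, 37), (68, 47, 38), (52, 43, 39)]
206 [(183, 163, 142), (73, 52, 39), (68, 49, 37), (68, 51, 38), (180, 161, 138)]
214 [(184, 165, 143), (78, 53, 38), (69, 50, 31), (78, 61, 53), (183, 165, 141)]
222 [(179, 158, 137), (80, 63, 46), (130, 107, 55), (77, 57, 47), (183, 166, 140)]
230 [(181, 162, 144), (79, 56, 43), (132, 106, 60), (77, 54, 45), (182, 164, 142)]
238 [(185, 166, 145), (90, 80, 72), (75, 55, 
[... 1244 characters left out ...]
......... ..............................
205 ........##############........ ..............................
206 .......##########.....######.# ..............................
207 .......##..######...........## ..............................
208 ..........#######............. ..............................
209 .............................. ..............................
210 .............................. ..............................
211 .............................. ..............................
212 .............................. ..............................
213 .............................. ..............................
214 .............................. ..............................
```

```bash
python3 - <<'E'
from workcell import env
from h import *
np.set_printoptions(precision=1,suppress=True,linewidth=170)
print("tip_extent",env.tip_extent)
d=pickle.load(open("c0.pkl","rb"));c=d["side"];s=env.read_state()
t=np.array([.1855,.6223,.2052]);R=np.array([[-.958,.286,0],[.286,.958,0],[0,0,-1.]])
for y in (-.0425,.0425):
  for x in (-.011,.011):
    for z in (.014,0,-.02,-.04): print(x,y,z,proj(c,t+R@np.array([x,y,z])),proj(d["wrist"],t+R@np.array([x,y,z]),True))
g=cv2.cvtColor(d["wrist"]["color"],cv2.COLOR_RGB2GRAY)
for r in range(240,300,8): print(r,g[r,90:200:5],g[r,320:400:5])
g=cv2.cvtColor(c["color"],cv2.COLOR_RGB2HSV)
for r in range(205,282,3): print(r,''.join('k' if v[2]<60 else ('g' if v[1]<45 else '.') for v in g[r,270:345]))
E
```

```text
tip_extent 0.014
-0.011 -0.0425 0.014 [315.3 272. ] [193.1 239.3]
-0.011 -0.0425 0 [315.9 264.9] [189.1 248.9]
-0.011 -0.0425 -0.02 [316.7 254.6] [182.5 265. ]
-0.011 -0.0425 -0.04 [317.6 243.9] [174.8 284.4]
0.011 -0.0425 0.014 [327.7 276.9] [190.5 209.7]
0.011 -0.0425 0 [328.4 269.8] [186.  217.9]
0.011 -0.0425 -0.02 [329.4 259.3] [178.5 231.7]
0.011 -0.0425 -0.04 [330.5 248.5] [169.4 248.7]
-0.011 0.0425 0.014 [288.6 301.4] [315.8 239.2]
-0.011 0.0425 0 [289.  293.8] [319.7 248.9]
-0.011 0.0425 -0.02 [289.5 282.7] [326.2 264.9]
-0.011 0.0425 -0.04 [290.  271.3] [333.9 284.3]
0.011 0.0425 0.014 [301.8 307.5] [318.3 209.6]
0.011 0.0425 0 [302.3 299.8] [322.7 217.8]
0.011 0.0425 -0.02 [303.1 288.6] [330.1 231.6]
0.011 0.0425 -0.04 [303.8 277. ] [339.1 248.6]
240 [134 156 153 149 152 149 147 159 162 161 170 166 167 164 158 160 161 162 167 169 170 169] [153 152 155 149 154 150 147 142 146 145 147 147 149 154 146 149]
248 [160 158 162 164 157 161 156 158 156 156 162 159 158 156 153 163 169 165 161 161 158 159] [149 146 142 147 148 143 133 148 152 151 147 154 146 147 149 146]
256 [149 16
[... 2328 characters left out ...]
.kkkkkkkkkkkkkkkkkkg...............ggggggggggggggggggkk.....
259 ...................kkkkkkkkkkkggggg.gggg.........gggggggggggggggggggk......
262 ...........gg.....gkkkkkkkkkkkgggg.ggggg........gggggggggggggggggggk.......
265 .....gg...gg.......kkkkkkkkkkggggg.gggg........ggggggggggggggggggggk.......
268 ..................gkkkkkkkkkkggggg.gggg.......ggggggggggggggggggggg........
271 ..................kkkkkkkkkkkggggggggggggg....gggggggggggggggggggg.........
274 ........g..........ggkkkkkkkkggggg.g.........ggggggggggggggggggggg.........
277 ........................gggggggg............gggggggggggggggggggggg.........
280 .....................gggggggggggg..........gggggggggggggggggggggg..........
```

Both cameras show the fingertips about 30 mm above the reported TCP, where the task text puts them 14 mm ahead of it. That explains everything: the first grasp held only the top 2 mm of the handle, and this one closed above it. I'll work with tip z ≈ TCP z + 0.03 and go lower.

```bash
python3 -m crank '[[[0,-0.02,0,0],[0,-0.02,0,0],[0,-0.02,0,0],[0,-0.02,0,0],[0,-0.02,0,0],[0,-0.02,0,0]]]' 50 | grep -E 'pos|force|width' && python3 -m crank '[[[0,0,0.1,0],[0,0,0.2,0],[0,0,0.3,0],[0,0,0.36,0],[0,0,0.36,0]]]' | grep -E 'pos|force|width'; python3 handle.py .071
```

```text
tool_pos: [0.5323, 0.1775, 0.0611]
force: [0.6, 0.1, 0.1]
width: 0.587
grasp_force: 0.0
tool_pos: [0.5313, 0.1772, 0.0236]
force: [-0.1, -0.7, 0.7]
width: 0.585
grasp_force: 0.0
14.8 [0.5319 0.1773 0.0243] 0.5885277378805162 0.0
5870.5 [[230.0, 170.0], [288.0, 170.0], [288.0, 277.0], [230.0, 277.0]]
world [[0.5139797246499166, 0.2278412766181851], [0.5379408394204345, 0.23094192944583547], [0.5469300206122145, 0.1787504995791369], [0.5190505031363867, 0.17523816256241642]]
tool [[0.05241253051871793, -0.011302686919634646], [0.05240638772272758, 0.012858185589287781], [-0.0005076459488526262, 0.015061701353958883], [-0.00040591939647017914, -0.013037977321997305]]
328.0 [[200.0, 333.0], [200.0, 309.0], [308.0, 311.0], [308.0, 336.0]]
world [[0.5053296406622245, 0.13313034947157887], [0.5051613760552764, 0.15202431097152935], [0.5618822088678991, 0.1577306820398494], [0.5659297409134801, 0.1391331848325154]]
tool [[-0.04039986181391498, -0.032059351590586906], [-0.021641115227037825, -0.029796740263355142], [-0.023275600572564024, 0.027186915620613174], [-0.0422391620624664, 0.028809484574708607]]
202.5 [[115.0, 382.0], [154.0, 330.0], [170.0, 341.0], [131.0, 393.0]]
world [[0.44200815976668084, 0.06053536391043737], [0.47867957885010903, 0.12987506230910928], [0.48757846674183725, 0.12230901583851245], [0.45257675410410414, 0.04899675626915756]]
tool [[-0.1042499556514519, -0.10418972148879455], [-0.04020130968027761, -0.058906729539718344], [-0.04884881448221244, -0.05105460517176431], [-0.11705174301096227, -0.09519256511628237]]
```

```bash
python3 -m crank '[[[0,0,0,0],[0,0,0,0],[0,0,0,0],[0,0,0,0],[0,0,0,0],[0,0,0,0]]]' 22
```

```text
time_s: 15.4
tool_pos: [0.5327, 0.1776, 0.0256]
ee_rot: [[-0.129, 0.992, 0.001], [0.992, 0.129, 0.0], [0.0, 0.001, -1.0]]
force: [-0.4, -1.1, 3.9]
width: 0.287
grasp_force: 59.0
```

```bash
python3 -m crank '[[[0,0,-0.2,0],[0,0,-0.4,0],[0,0,-0.7,0],[0,0,-0.9,0],[0.08,-0.4,-0.9,0],[0.17,-0.8,-0.9,0],[0.17,-0.92,-0.9,0],[0.17,-0.92,-0.7,0],[0.17,-0.92,-0.5,0],[0.17,-0.92,-0.4,0],[0.17,-0.92,-0.4,0]]]'; python3 handle.py .11
```

```text
time_s: 16.5
tool_pos: [0.4376, 0.1821, 0.0638]
ee_rot: [[-0.129, 0.992, -0.003], [0.992, 0.129, -0.002], [-0.001, -0.004, -1.0]]
force: [0.1, -0.2, 0.3]
width: 0.287
grasp_force: 59.2
16.55 [0.4385 0.1822 0.0646] 0.2882878245677974 59.17002081871033
7081.0 [[106.0, 91.0], [199.0, 73.0], [215.0, 153.0], [122.0, 171.0]]
world [[0.3620537687857377, 0.26192043414073973], [0.40328662205448906, 0.27136570332458754], [0.4131511610929943, 0.23910910327588514], [0.37136739031977406, 0.2266540973638445]]
tool [[0.08882127484744941, -0.06566745805365334], [0.09288889819229619, -0.02356269838198472], [0.05963201221168898, -0.017925611261003276], [0.052650418188216405, -0.06096353145082644]]
5712.5 [[224.0, 275.0], [226.0, 168.0], [285.0, 169.0], [283.0, 276.0]]
world [[0.4222443622150597, 0.18020976729160681], [0.4186510012933979, 0.23326142794230972], [0.4432494161728992, 0.23580801766870813], [0.4508239813949355, 0.18309002381472667]]
tool [[5.2485479381431764e-05, -0.016477599292637916], [0.05312598643740886, -0.013222934712906606], [0.0524900288567485, 0.011498738857728771], [-0.00076424324
[... 214 characters left out ...]
896, 0.17326866664422502], [0.4503257933166858, 0.16706694615164958]]
tool [[-0.013153418680958238, -0.014443206167971219], [-0.007074820978558751, -0.013645867712881475], [-0.010376071696736348, 0.009984633360670842], [-0.01659040553799716, 0.009681791493198356]]
114.0 [[329.0, 350.0], [336.0, 342.0], [351.0, 355.0], [344.0, 363.0]]
world [[0.4887368561956854, 0.13108024272572372], [0.49108790517290013, 0.13835272676422428], [0.505410087250747, 0.12557667627083005], [0.5032223572911447, 0.1175671995500576]]
tool [[-0.057215303632010814, 0.04314923069769168], [-0.05030529449344895, 0.04641544159387241], [-0.06481609624738188, 0.05897684610889404], [-0.07247797583530739, 0.05577788099726513]]
```

```bash
for o in 1; do python3 -m crank '[[[0,0,0,0],[0,0,0,0]]]' 24 | grep -E 'width|grasp'; python3 -m crank '[[[0,0,0,0],[0,0,0,0]]]' 24.5 | grep -E 'width|grasp'; python3 -m crank '[[[0,0,0,0],[0,0,0,0]]]' 25 | grep -E 'width|grasp'; done; python3 handle.py .11 | sed -n 5,7p
```

```text
width: 0.285
grasp_force: 59.2
width: 0.289
grasp_force: 53.2
width: 0.292
grasp_force: 35.6
5728.5 [[224.0, 275.0], [227.0, 168.0], [285.0, 169.0], [282.0, 277.0]]
world [[0.4235475551080802, 0.17942365260716486], [0.41996634509371833, 0.23338192614548947], [0.44455249711416284, 0.23584369079157716], [0.4521349646119639, 0.18213978899643962]]
tool [[-0.00114061927207503, -0.015607950859340535], [0.05282956553494549, -0.012210968875675774], [0.052104798117183326, 0.01248748984660078], [-0.0021283872522321824, 0.013091207427371607]]
```

```bash
python3 -m crank '[[[0,0,0,0],[0,0,0,0]]]' 25.5 | grep -E 'width|grasp';python3 handle.py .11 | grep -A0 -E '^[45678]...\.'; python3 -m crank '[[[0,0,0,0],[0,0,0,0]]]' 25.7 | grep -E 'width|grasp'; python3 handle.py .11 | grep -E '^[45678]...\.';python3 -m crank '[[[0,0,0,0],[0,0,0,0]]]' 25.8 | grep -E 'width|grasp'; python3 handle.py .11 | grep -E '^[45678]...\.'
```

```text
width: 0.301
grasp_force: 18.3
6984.5 [[106.0, 91.0], [198.0, 74.0], [213.0, 153.0], [120.0, 170.0]]
--
5758.0 [[224.0, 275.0], [226.0, 168.0], [285.0, 169.0], [283.0, 277.0]]
width: 0.298
grasp_force: 12.0
6977.0 [[106.0, 89.0], [198.0, 74.0], [211.0, 153.0], [119.0, 169.0]]
5768.0 [[224.0, 275.0], [227.0, 168.0], [285.0, 169.0], [283.0, 277.0]]
width: 0.304
grasp_force: 9.1
6996.5 [[106.0, 90.0], [198.0, 73.0], [212.0, 153.0], [120.0, 170.0]]
5773.0 [[224.0, 275.0], [227.0, 167.0], [285.0, 169.0], [282.0, 277.0]]
```

```bash
python3 -m crank '[[[0,0,0,0],[0,0,0,0]]]' 25.9 | grep -E 'width|grasp';python3 handle.py .11 | grep -E '^[45678]...\.'; python3 -m crank '[[[0,0,0,0],[0,0,0,0]]]' 25.96 | grep -E 'width|grasp'; python3 handle.py .11 | grep -E '^[45678]...\.';python3 -m crank '[[[0,0,0,0],[0,0,0,0]]]' 26.0 | grep -E 'width|grasp'; python3 handle.py .11 | grep -E '^[345678]...\.'
```

```text
width: 0.303
grasp_force: 6.5
6986.0 [[106.0, 90.0], [198.0, 74.0], [212.0, 153.0], [120.0, 170.0]]
5796.0 [[224.0, 275.0], [227.0, 167.0], [285.0, 169.0], [282.0, 277.0]]
width: 0.303
grasp_force: 5.0
6980.0 [[106.0, 89.0], [198.0, 74.0], [211.0, 153.0], [119.0, 169.0]]
5789.0 [[224.0, 275.0], [227.0, 167.0], [285.0, 169.0], [282.0, 277.0]]
width: 0.304
grasp_force: 4.1
6982.0 [[106.0, 90.0], [198.0, 74.0], [212.0, 153.0], [120.0, 169.0]]
5790.5 [[224.0, 275.0], [227.0, 167.0], [285.0, 169.0], [282.0, 277.0]]
```

```bash
python3 -m crank '[[[0,0,0,0],[0,0,0,0]]]' 26.04 | grep -E 'grasp';python3 handle.py .11 | grep -E '^[2345678]...\.'|tail -1; python3 -m crank '[[[0,0,0,0],[0,0,0,0]]]' 26.07 | grep -E 'grasp'; python3 handle.py .11 | grep -E '^[2345678]...\.'|tail -1;python3 -m crank '[[[0,0,0,0],[0,0,0,0]]]' 26.1 | grep -E 'grasp'; python3 handle.py .11 | grep -E '^[2345678]...\.'|tail -1
```

```text
grasp_force: 1.9
2645.5 [[229.0, 207.0], [279.0, 207.0], [279.0, 267.0], [229.0, 267.0]]
grasp_force: 0.0
2391.5 [[240.0, 146.0], [278.0, 146.0], [278.0, 216.0], [240.0, 216.0]]
grasp_force: 0.0
2388.0 [[242.0, 127.0], [276.0, 127.0], [276.0, 200.0], [242.0, 200.0]]
```

```bash
python3 handle.py .018; python3 - <<'E'
from workcell import env
from h import *
c=env.camera("wrist");s=env.read_state();pickle.dump((c,s),open("c6.pkl","wb"))
im=c["color"];h=cv2.cvtColor(im,cv2.COLOR_RGB2HSV)
b=cv2.inRange(h,(3,90,25),(15,255,150))[100:284:4,200:316:2];w=cv2.inRange(h,(0,0,0),(180,55,255))[100:284:4,200:316:2]
for i in range(b.shape[0]): print(100+4*i,''.join('#' if x else ('o' if y else '.') for x,y in zip(b[i],w[i])))
E
```

```text
19.5 [0.4389 0.1825 0.0651] 0.3046819909281143 0.0
6992.5 [[105.0, 92.0], [197.0, 73.0], [213.0, 153.0], [121.0, 171.0]]
world [[0.3126043021098844, 0.2608090811461714], [0.3848625788092882, 0.277764702199137], [0.4025650675412373, 0.22102696245587705], [0.3294103178744676, 0.19882279359195054]]
tool [[0.09392281374322375, -0.11513931788346901], [0.10142998776025125, -0.04129899032364749], [0.04288471073000704, -0.031052051765978604], [0.03028817936183063, -0.1064574223287589]]
2400.0 [[242.0, 200.0], [242.0, 127.0], [276.0, 127.0], [276.0, 200.0]]
world [[0.42810790127903764, 0.18708266583413607], [0.42161778191962873, 0.24229392297591412], [0.4458849478279596, 0.24545844132062794], [0.45395753615926177, 0.1903819183186488]]
tool [[0.005933133573828274, -0.010094175630145325], [0.06152043765713391, -0.009418762237655679], [0.061532870239574586, 0.015053862528765258], [0.00587534850153911, 0.01596509049974407]]
151.0 [[228.0, 293.0], [228.0, 287.0], [280.0, 289.0], [280.0, 296.0]]
world [[0.4252202904604009, 0.09764074350375171], [0.42489945874004326, 0.10485436301918288], [0.4708950
[... 2465 characters left out ...]
oo.....
240 ........ooooooo..........................oooooo...ooo...oo
244 ........ooooo.........o.......oo.....oo.ooooooo...oo......
248 .......oooooo.........o.o.......o...ooo..oooooooo.o...oo..
252 ooooo..oooooo..o.......o........oo......o..ooooo.ooo.o....
256 ..o.ooooooooo...o....o.oo....oo..oo...o..oooooooo.ooo..o..
260 ..o.o.oooooo......o..o.o.....oo..o..ooo..oooooooo.oooo.o..
264 ....ooooooo..o......oooo.....oo..ooooo.....ooooooo....o...
268 oooo.oooooooo..o....ooo.......ooooo.o.....o.ooooooooooo...
272 ooooooooooo.oo.o.....o......oooooooo..o....oooooooo.o.ooo.
276 .oooo.oooooo.o......o.oo....oo.ooo.o....o..oooooooooooo.oo
280 oo.oooo..oooo.o...o.........oooo.oo.....oooooooooooo.oooo.
```

The key did swing upright at opening ≈26.04, then slipped at 26.07. It now lies flat on the worktop, handle towards tool +x with its butt at (0.0615, 0.003) in tool axes. I'll repeat, re-gripping the moment it swings.

```bash
python3 -m crank '[[[0.3,0.03,0,0],[0.6,0.03,0,0],[0.6,0.03,0,0],[0.6,0.03,0,0],[0.6,0.03,0.3,0],[0.6,0.03,0.6,0],[0.6,0.03,0.75,0],[0.6,0.03,0.75,0]]]' 50 | grep -E 'pos|force|width' && python3 handle.py .018; python3 -m crank '[[[0,0,0.04,0],[0,0,0.08,0],[0,0,0.11,0],[0,0,0.11,0]]]' | grep -E 'pos|force'
```

```text
tool_pos: [0.4341, 0.2403, -0.0113]
force: [0.5, -0.3, -0.3]
width: 0.582
grasp_force: 0.0
20.4 [ 0.4341  0.2407 -0.0103] 0.5856572756111412 0.0
7666.5 [[50.0, 199.0], [170.0, 170.0], [196.0, 278.0], [76.0, 307.0]]
world [[0.3101983754461219, 0.25805769188245803], [0.3864107751175748, 0.2831749723601733], [0.4025889471323923, 0.2222652159630224], [0.3158039072616809, 0.17788706099012042]]
tool [[0.03287611415832683, -0.12079809792516545], [0.04815064303181129, -0.042020729715577756], [-0.01431627714810105, -0.03367753482672099], [-0.04735947628530813, -0.12537906904183008]]
3624.0 [[234.0, 328.0], [234.0, 241.0], [279.0, 241.0], [279.0, 328.0]]
world [[0.4272824384683689, 0.18652419849917337], [0.42160023448217837, 0.249018943274031], [0.4449034837870212, 0.2519407967436794], [0.45530707687893723, 0.18999764142390355]]
tool [[-0.05289387736755135, -0.013703629191034301], [0.009817546211735665, -0.011434687439740078], [0.00976803995740346, 0.012050941572831328], [-0.05299348629787852, 0.014535230080400372]]
tool_pos: [0.4339, 0.2424, -0.0209]
force: [-0.7, -0.0, -0.9]
grasp_force: 0.0
```

```bash
python3 -m crank '[[[0,0,0,0],[0,0,0,0],[0,0,0,0],[0,0,0,0],[0,0,0,0]]]' 23 | grep -E 'pos|force|width' && python3 -m crank '[[[0,0,-0.2,0],[0,0,-0.4,0],[0,0,-0.6,0],[0,0,-0.8,0],[0,0,-0.8,0]]]' 24.5| grep -E 'pos|force|width'
```

```text
tool_pos: [0.4342, 0.2425, -0.0205]
force: [0.0, -0.0, 4.8]
width: 0.285
grasp_force: 52.8
tool_pos: [0.4357, 0.2431, 0.0608]
force: [0.6, -0.4, -0.8]
width: 0.288
grasp_force: 37.4
```

```bash
python3 handle.py .09 | grep -E '^[2345678]...\.'; python3 -m crank '[[[0,0,0,0],[0,0,0,0]]]' 25.0 | grep -E 'grasp'; python3 -m crank '[[[0,0,0,0],[0,0,0,0]]]' 25.3 | grep -E 'grasp';python3 handle.py .09 | grep -E '^[2345678]...\.'
```

```text
3739.5 [[228.0, 252.0], [278.0, 252.0], [278.0, 339.0], [228.0, 339.0]]
3336.0 [[107.0, 171.0], [194.0, 154.0], [209.0, 233.0], [121.0, 250.0]]
grasp_force: 25.0
grasp_force: 17.5
3763.0 [[224.0, 337.0], [230.0, 249.0], [282.0, 253.0], [276.0, 341.0]]
3479.0 [[107.0, 170.0], [197.0, 154.0], [211.0, 234.0], [121.0, 251.0]]
```

```bash
python3 -m crank '[[[0,0,0,0],[0,0,0,0]]]' 25.6 | grep -E 'grasp'; python3 -m crank '[[[0,0,0,0]]]' 25.7 | grep -E 'grasp';python3 handle.py .09 | grep -E '^[2345678]...\.'|head -1
```

```text
grasp_force: 10.0
grasp_force: 7.5
3789.5 [[226.0, 252.0], [278.0, 252.0], [278.0, 339.0], [226.0, 339.0]]
```

```bash
python3 -m crank '[[[0,0,0,0],[0,0,0,0]]]' 25.84 | grep -E 'grasp';python3 handle.py .09 | grep -E '^[2345678]...\.'|head -2
```

```text
grasp_force: 4.0
3781.5 [[227.0, 340.0], [227.0, 252.0], [278.0, 252.0], [278.0, 340.0]]
3444.5 [[108.0, 171.0], [196.0, 154.0], [211.0, 233.0], [122.0, 250.0]]
```

```bash
python3 -m crank '[[[0,0,0,0],[0,0,0,0]]]' 25.9 | grep -E 'grasp';python3 handle.py .09 | grep -E '^[2345678]...\.'|head -2
```

```text
grasp_force: 2.2
3467.5 [[107.0, 171.0], [195.0, 153.0], [211.0, 233.0], [123.0, 251.0]]
```

Handle mask changed: it has begun to swing. Grip at once and look at the numbers.

```bash
python3 -m crank '[[[0,0,0,0],[0,0,0,0]]]' 23 | grep -E 'pos|grasp|width'; python3 handle.py .09; python3 - <<'E'
from workcell import env
from h import *
c=env.camera("wrist");s=env.read_state();pickle.dump((c,s),open("c7.pkl","wb"))
h=cv2.cvtColor(c["color"],cv2.COLOR_RGB2HSV)
sl=(slice(150,345,5),slice(195,315,2))
b=cv2.inRange(h,(3,90,25),(15,255,150))[sl];w=cv2.inRange(h,(0,0,0),(180,55,255))[sl];k=(h[...,2]<60)[sl]
for i in range(b.shape[0]): print(150+5*i,''.join('#' if x else ('k' if z else ('o' if y else '.')) for x,y,z in zip(b[i],w[i],k[i])))
E
```

```text
tool_pos: [0.4341, 0.2424, 0.0591]
width: 0.283
grasp_force: 47.6
23.4 [0.4341 0.2424 0.0591] 0.28023458815238583 47.605857253074646
3461.0 [[107.0, 171.0], [195.0, 153.0], [211.0, 234.0], [123.0, 252.0]]
world [[0.35173528248373287, 0.28127990298762856], [0.39842608129838586, 0.29503371899711467], [0.40951862894975305, 0.2542481553085497], [0.35941287471410877, 0.2350879986401866]]
tool [[0.04918006870591128, -0.0766973289939667], [0.05680675651735399, -0.02862413709771745], [0.014932336815923292, -0.022876112251003628], [0.0023840836534583685, -0.07503202801950203]]
2274.5 [[229.0, 215.0], [279.0, 215.0], [279.0, 270.0], [229.0, 270.0]]
world [[0.41763545826249204, 0.2659685825266368], [0.4423032490636688, 0.2691250502537547], [0.4475380020145371, 0.237097556270303], [0.42061817706264604, 0.23365083549090143]]
tool [[0.02550993233350165, -0.013317566089563151], [0.025463521935911452, 0.011551310788475983], [-0.006971411278692739, 0.012618135099639384], [-0.006922831349706904, -0.014521402461976033]]
150 .....................o..................................o.oo
155 ..............
[... 1751 characters left out ...]
okkkkkkk......o...........oo.o..kkkkkkkokkkkkkkkkk
295 kkkkkkkkk.kkkkk.kk.....................o.okk.okkokkkkkkkkkkk
300 kkkkkkkkkkkkkkkko.....o...o..ooo...ooo.ooo.k.kokkkkkkkkkkkkk
305 kkkkkkkkkkkkkkkkk..............o.o..oooo...kkkkkkkkkkkkkkkkk
310 kkkkkkkkkkkkkkook..o.oo.ooo...oo.oooo.oo...k.okkkkkkkkkkkkkk
315 kkkkkkkkkkkkkk.o.oo..oo.o....ooooo.oooo.....o.kkkokkkkkkkkkk
320 kkkkkkkkkkkkkk.oo......oo....oooooooo.oo....ookkkkkkkkkkkkkk
325 kkkkkkkkkkkkkk...o...ooooo....ooooooo....o..o.kkkkkkkkkkkkkk
330 kkkkkkkkkkkkkkooooo.oooo.o...oooooo.....o.oo.okkkkkkkkkkkkkk
335 kkkkkkkkkkkkkkko....ooooo.oooo..o....oooo....kkkkkkkkkkkkkkk
340 kkkkkkkkkkkkkkkkkkkkkkkkkkkkkkkkkkkkkkkkkkkkkkkkkkkkkkkkkkkk
```

```bash
python3 - <<'E'
from h import *
np.set_printoptions(precision=1,suppress=True)
c,s=pickle.load(open("c7.pkl","rb"));R=np.array(s["ee_rot"]);t=np.array(s["tool_pos"])
def P(x,y,zw): p=t+R@np.array([x,y,0]);p[2]=zw;return proj(c,p,True)
for x in (-.004,.004,.008,.012,.02):
  for z in (.030,.035,.039,.045): print(x,z,P(x,-.0215,z),P(x,.0185,z))
g=c["color"].astype(int).sum(2)//3; print(g[200:222,236],g[200:222,255])
m=cv2.inRange(cv2.cvtColor(c["color"],cv2.COLOR_RGB2HSV),(0,0,0),(180,40,255))
for r in (212,214,216,222,230):
    q=np.where(m[r,215:300])[0]+215;print(r,q.min(),q.max())
E
```

```text
-0.004 0.03 [225.6 221.2] [280.9 221.2]
-0.004 0.035 [224.9 224.1] [281.5 224. ]
-0.004 0.039 [224.4 226.4] [282.  226.3]
-0.004 0.045 [223.6 230.1] [282.8 230. ]
0.004 0.03 [225.2 211. ] [281.3 210.9]
0.004 0.035 [224.5 213.6] [281.9 213.5]
0.004 0.039 [224.  215.8] [282.4 215.7]
0.004 0.045 [223.1 219.2] [283.2 219.1]
0.008 0.03 [225.  205.7] [281.5 205.6]
0.008 0.035 [224.3 208.2] [282.1 208.1]
0.008 0.039 [223.7 210.3] [282.6 210.2]
0.008 0.045 [222.9 213.6] [283.4 213.5]
0.012 0.03 [224.8 200.4] [281.6 200.3]
0.012 0.035 [224.1 202.8] [282.2 202.7]
0.012 0.039 [223.5 204.8] [282.8 204.7]
0.012 0.045 [222.6 208. ] [283.6 207.9]
0.02 0.03 [224.4 189.5] [281.9 189.4]
0.02 0.035 [223.7 191.7] [282.6 191.6]
0.02 0.039 [223.1 193.6] [283.1 193.5]
0.02 0.045 [222.2 196.5] [284.  196.3]
[103 101 103 106 102 104  98  92 106 107 111 111 108 114 113 113 106  92
  57  47  47  52] [100 100 102 102  95 100  98  95 102 108 111 110 114 114 101  52  44  72
  84  79  95  57]
212 226 282
214 226 282
216 226 282
222 227 281
230 227 282
```

```bash
python3 -m crank '[[[0,0,-0.3,0],[0,0,-0.53,0],[0.06,-0.35,-0.53,-0.03],[0.12,-0.72,-0.53,-0.063],[0.12,-0.72,-0.53,-0.063],[0.12,-0.72,-0.53,-0.063]]]' 20| grep -E 'pos|rot|force'; python3 -m crank '[[[0,0,0.1,0],[0,0,0.2,0],[0,0,0.27,0],[0,0,0.27,0]]]'| grep -E 'pos|force'; python3 - <<'E'
from workcell import env
from h import *
c=env.camera("wrist");s=env.read_state();pickle.dump((c,s),open("c8.pkl","wb"))
np.set_printoptions(precision=4,suppress=True);R=np.array(s["ee_rot"]);t=np.array(s["tool_pos"])
m=cv2.inRange(cv2.cvtColor(c["color"],cv2.COLOR_RGB2HSV),(8,100,60),(20,255,255))
cs,_=cv2.findContours(m,cv2.RETR_EXTERNAL,cv2.CHAIN_APPROX_NONE)
for k in sorted(cs,key=cv2.contourArea)[::-1][:3]:
    x,y,w,h=cv2.boundingRect(k);print(cv2.contourArea(k),x,y,w,h)
def P(x,y,zw): p=np.array([.3603,.241,0])+np.array([[.966,-.259,0],[.259,.966,0],[0,0,1]])@np.array([x,y,0]);p[2]=zw;return np.round(proj(c,p,True),1)
print("stand corners",[P(x,y,.034) for x,y in ((-.032,-.028),(.032,-.028),(.032,.028),(-.032,.028))])
kz=t[2]-.052
print("guard pred",[P(x,y,kz+.03) for x,y in ((-.02,.012),(.02,.012))])
h=cv2.cvtColor(c["color"],cv2.COLOR_RGB2HSV);sl=(slice(140,280,5),slice(180,330,3))
b=cv2.inRange(h,(3,90,25),(20,255,255))[sl];w=cv2.inRange(h,(0,0,0),(180,45,255))[sl]
for i in range(b.shape[0]): print(140+5*i,''.join('#' if x else ('o' if y else '.') for x,y in zip(b[i],w[i])))
E
```

```text
tool_pos: [0.3608, 0.2453, 0.1124]
ee_rot: [[-0.259, 0.966, 0.0], [0.966, 0.259, 0.001], [0.0, 0.0, -1.0]]
force: [0.4, 1.4, 0.2]
grasp_force: 59.1
tool_pos: [0.3608, 0.2442, 0.0836]
force: [0.0, -0.5, -0.7]
grasp_force: 59.2
3770.5 211 166 83 76
2136.0 232 215 45 56
5.0 197 61 9 4
stand corners [array([215. , 241.2]), array([292.7, 241. ]), array([295.7, 175. ]), array([211.3, 175.2])]
guard pred [array([224.1, 208.3]), array([282.7, 208.2])]
140 ..................................................
145 ..................................................
150 ..................................................
155 ..................................................
160 ..................................................
165 ..................................................
170 ............#########################.............
175 ...........###########################............
180 ...........###########################............
185 ...........###########################............
190 ...........###########################............
195 ...........###########################.....
[... 187 characters left out ...]
.#####oooo##########.ooo.###............
220 ...........#####ooo#####.######ooo.###............
225 ............####ooo#############oo####............
230 ............####oo##############oo.###............
235 ............####oo#########.####oo####............
240 ............#.ooo.#####.##########ooo.............
245 .............ooo#.#.############..ooo.............
250 ............oooo#.##############..ooooo.o.........
255 ............oooo..##############...ooo.oo.........
260 ............oooo.o##############...oooo.oo........
265 ...........oooo..###############...oooo..o........
270 .......o...oooo....############....ooooo..o.......
275 .........oooooo..................o..ooo...........
```

Aligned with the slot and no contact. Go down and check the force.

```bash
python3 -m crank '[[[0,0,0.06,0],[0,0,0.12,0],[0,0,0.18,0],[0,0,0.22,0],[0,0,0.22,0]]]'| grep -E 'pos|force'; python3 -m crank '[[[0,0,0.02,0],[0,0,0.03,0],[0,0,0.03,0]]]'| grep -E 'pos|force'
```

```text
tool_pos: [0.3611, 0.2447, 0.0633]
force: [-0.8, -0.4, 4.1]
grasp_force: 59.7
tool_pos: [0.3615, 0.2443, 0.0628]
force: [-3.9, -3.9, 29.9]
grasp_force: 62.6
```

```bash
python3 -m crank '[[[0,0,-0.03,0],[0,0,-0.03,0],[0,0,-0.03,0]]]' 27| grep -E 'pos|force'; python3 -m crank '[[[0,0,0,0],[0,0,0,0],[0,0,0,0],[-0.04,-0.01,0,0],[-0.04,-0.01,0.15,0],[-0.04,-0.01,0.3,0],[-0.04,-0.01,0.38,0],[-0.04,-0.01,0.38,0]]]' 45| grep -E 'pos|force|width'; python3 handle.py .094 | head -7
```

```text
tool_pos: [0.3612, 0.2452, 0.0629]
force: [-0.5, 0.4, -0.6]
grasp_force: 0.0
tool_pos: [0.3607, 0.2403, 0.0243]
force: [0.3, -0.1, 1.2]
width: 0.529
grasp_force: 0.0
26.45 [0.3611 0.2405 0.0249] 0.5304870703653201 0.0
5197.0 [[198.0, 181.0], [308.0, 181.0], [308.0, 258.0], [198.0, 258.0]]
world [[0.3274615778079765, 0.2874476916230152], [0.3641893754550443, 0.29718506455544247], [0.3740181817632361, 0.26815138055709775], [0.3332012929658386, 0.2572672544927943]]
tool [[0.05397871748829328, -0.020457521120919735], [0.05392021581450112, 0.017539090301153887], [0.02333414599602899, 0.019552157529668237], [0.023338635418427362, -0.022690954923444338]]
4318.5 [[228.0, 235.0], [288.0, 235.0], [288.0, 316.0], [228.0, 316.0]]
world [[0.34222351384883515, 0.27009835869869125], [0.363490613796328, 0.27571977777176565], [0.3757108038700562, 0.2380464079393148], [0.35070195543319266, 0.23150457020812523]]
tool [[0.03341063223599201, -0.010666301786151636], [0.033360358619303365, 0.01133112562231304], [-0.006189855108537808, 0.01342783604866738], [-0.0060644371739063015, -0.012422147510078694]]
```

```bash
python3 -m crank '[[[0,0,0,0],[0,0,0,0],[0,0,0,0],[0,0,0,0],[0,0,0,0]]]' 10| grep -E 'pos|force|width'; python3 -m crank '[[[0,0,-0.2,0],[0,0,-0.4,0],[0,0,-0.7,0],[0,0,-1,0],[0,0,-1,0],[0,0,-1,0]]]'| grep -E 'pos|force|width'; python3 - <<'E'
from workcell import env
from h import *
np.set_printoptions(precision=4,suppress=True)
c=env.camera("wrist");s=env.read_state();pickle.dump((c,s),open("c9.pkl","wb"));print(s["tool_pos"])
h=cv2.cvtColor(c["color"],cv2.COLOR_RGB2HSV);sl=(slice(190,345,4),slice(190,320,2))
b=cv2.inRange(h,(3,90,25),(15,255,150))[sl];w=cv2.inRange(h,(0,0,0),(180,45,255))[sl];k=(h[...,2]<62)[sl]
for i in range(b.shape[0]): print(190+4*i,''.join('#' if x else ('k' if z else ('o' if y else '.')) for x,y,z in zip(b[i],w[i],k[i])))
E
```

```text
tool_pos: [0.3616, 0.2411, 0.0257]
force: [-0.8, 0.5, 5.7]
width: 0.299
grasp_force: 59.4
tool_pos: [0.361, 0.2412, 0.1253]
force: [0.0, -0.3, -0.7]
width: 0.294
grasp_force: 59.0
[0.3604 0.2408 0.1245]
190 ........................#####.#############......................
194 ........................################.........................
198 .........................#.....#.................................
202 .................................................................
206 .................................................................
210 ...............#.................................................
214 ...............#.................................................
218 ......................##.........................................
222 ........................oooo.........oooo........................
226 ...............ooooooooooooooooooooooooooooooooooo...............
230 ...............ooooooooooooooooooooooooooooooooooo...............
234 ................oooooooo.................oooooooo................
238 ................ooooo.###############..#####ooooo....
[... 1132 characters left out ...]

306 kkkkkkkkkkkkkkkkkk#k###########################kkkkkkkkkkkkkkkkkk
310 kkkkkkkkkkkkkkkkok###########k.##############k#kokkkkkkkkkkkkkkkk
314 kkkkkkkkkkkkkkkk....###########k#############....kkkkkkkkkkkkkkkk
318 kkkkkkkkkkkkkkkk......#.......o...................kkkkkkkkkkkkkkk
322 kkkkkkkkkkkkkkkk....#..##.......##o..o#.....o....kkkkkkkkkkkkkkkk
326 kkkkkkkkkkkkkkkk...#..................#....o#ooookkkkkkkkkkkkkkkk
330 kkkkkkkkkkkkkkkk.##..##..o..........ooooooooo#oookkkkkkkkkkkkkkkk
334 kkkkkkkkkkkkkkkkk...####........ooooo#oooooooooookkkkkkkkkkkkkkkk
338 kkkkkkkkkkkkkkkkkkkkkkkkkkkk.oooooooo.kkkkkkkkkkkkkkkkkkkkkkkkkkk
342 kkkkkkkkkkkkkkkkkkkkkkkkkkkkkkkkkkkkkkkkkkkkkkkkkkkkkkkkkkkkkkkkk
```

The key is now held deep, with the pads along the whole handle. Compute the move to the bar.

```bash
python3 - <<'E'
from h import *
np.set_printoptions(precision=4,suppress=True)
c,s=pickle.load(open("c9.pkl","rb"));R=np.array(s["ee_rot"]);t=np.array(s["tool_pos"]);kz=t[2]-.0197
f=lambda u,v,z:R.T@(onz(c,u,v,z,True)-t)
g=c["color"].astype(int).sum(2)//3;print(g[214:236,225],g[228,212:224],g[228,284:296])
for z in (kz+.028,kz+.032): print(f(220,224.5,z),f(288,224.5,z))
a=np.radians(95);X=np.array([np.cos(a),np.sin(a)]);Y=np.array([np.sin(a),-np.cos(a)]);print("new tool axes",X,Y)
key=np.array([.5215,.275]);
for off in (0,.001,.002): 
    T=key-off*X; d=R.T@np.r_[T-t[:2],0]; print(off,"target tcp",T,"tool delta",d[:2])
E
```

```text
[129 127 127 128 109 170 166 163 169 169  81  93 105 106 111 112 111 113
 109 110 113 107] [167 165 165 162 162 167 164 171 114 104 112 108] [105 106 105 101 118 158 165 165 165 164 162 165]
[ 0.0101 -0.0203 -0.0083] [ 0.0101  0.0199 -0.0083]
[ 0.0119 -0.0198 -0.0123] [ 0.0119  0.0194 -0.0123]
new tool axes [-0.0872  0.9962] [0.9962 0.0872]
0 target tcp [0.5215 0.275 ] tool delta [-0.0086  0.1645]
0.001 target tcp [0.5216 0.274 ] tool delta [-0.0096  0.1643]
0.002 target tcp [0.5217 0.273 ] tool delta [-0.0105  0.1641]
```

```bash
python3 -m crank '[[[0,0.3,0,0],[-0.04,0.6,0,0],[-0.04,0.8,0,0],[-0.04,0.8,0,0],[-0.04,0.8,0,0]]]' | grep -E 'pos|force'; python3 -m crank '[[[-0.02,0.3,0,0.03],[-0.045,0.6,0,0.06],[-0.045,0.845,0,0.083],[-0.045,0.845,0.2,0.083],[-0.045,0.845,0.3,0.083],[-0.045,0.845,0.3,0.083],[-0.045,0.845,0.3,0.083]]]'; python3 - <<'E'
from workcell import env
from h import *
np.set_printoptions(precision=4,suppress=True,linewidth=180)
c=env.camera("wrist");s=env.read_state();pickle.dump((c,s),open("c10.pkl","wb"));print(s["tool_pos"])
R=np.array(s["ee_rot"]);t=np.array(s["tool_pos"]);kz=t[2]-.0197
def P(x,y,zw): p=t+R@np.array([x,y,0]);p[2]=zw;return np.round(proj(c,p,True),1)
print("bar edges pred y=-4,4mm at z.045:",[ (x,P(x,-.004,.045),P(x,.004,.045)) for x in (.02,.035,.05)],"guard",P(.012,-.02,kz+.03),P(.012,.02,kz+.03))
g=cv2.cvtColor(c["color"],cv2.COLOR_RGB2GRAY)
for x in (.02,.035,.05):
    r=int(P(x,0,.045)[1]);print(r,g[r,232:282])
r=int(P(.012,0,kz+.03)[1])+3;print(r,g[r,210:235],g[r,276:300])
E
```

```text
tool_pos: [0.4381, 0.2569, 0.1234]
force: [-1.0, -0.6, -1.4]
grasp_force: 59.2
time_s: 28.8
tool_pos: [0.521, 0.275, 0.0949]
ee_rot: [[-0.088, 0.996, -0.002], [0.996, 0.088, -0.0], [-0.0, -0.002, -1.0]]
force: [-0.3, -0.8, -0.5]
width: 0.294
grasp_force: 59.2
[0.5218 0.2752 0.0955]
bar edges pred y=-4,4mm at z.045: [(0.02, array([251. , 181.1]), array([261.6, 181.1])), (0.035, array([250.9, 161.8]), array([261.7, 161.7])), (0.05, array([250.9, 141.9]), array([261.7, 141.9]))] guard [222.2 223.2] [291.4 223.1]
181 [127 123 124 128 130 125 128 127 129 129 128 126 129 128 127 132 131 127  96  99 105 111 108 111 109 105 104  98 113 129 128 123 125 129 129 130 129 129 132 127 126 125 127 127
 129 132 132 128 132 130]
161 [124 122 125 128 126 125 124 122 130 127 128 126 123 125 126 131 135 124  89  95  98 101 108 105 104 103  99  93 108 129 127 124 126 127 129 128 130 129 130 129 123 122 123 129
 127 132 130 128 127 131]
141 [123 128 125 128 130 125 124 126 126 125 126 125 119 119 125 130 129 124  88  94 101 103 103 105 105 102  92  90 105 132 127 123 125 128 129 124 130 125 130 130 122 123 123 125
 128 129 128 127 131 129]
226 [169 168 169 168 167 166 172 182  45  58  96 115 109 111 105 110 108 109 106 108 109 109 108 109 106] [106 106 108 107 109 105 110 109 110 109 106 111  93  66  51  97 159 167 166 163 169 164 165 167]
```

Bar centre (column 255.1) and key centre (254.8) agree within about 0.3 mm. Lower astride.

```bash
python3 -m crank '[[[0,0,0.1,0],[0,0,0.2,0],[0,0,0.26,0],[0,0,0.3,0],[0,0,0.3,0]]]' | grep -E 'pos|force'; python3 -m crank '[[[0,0,0.04,0],[0,0,0.08,0],[0,0,0.12,0],[0,0,0.12,0]]]'| grep -E 'pos|force'
```

```text
tool_pos: [0.5218, 0.2749, 0.0642]
force: [-0.6, -0.5, -0.3]
grasp_force: 59.2
tool_pos: [0.5219, 0.275, 0.0525]
force: [-1.4, -0.4, -1.7]
grasp_force: 59.2
```

```bash
python3 -m crank '[[[-0.04,0,0,0],[-0.08,0,0,0],[-0.12,0,0,0],[-0.16,0,0,0],[-0.18,0,0,0],[-0.18,0,0,0]]]' | grep -E 'pos|force'; python3 -m crank '[[[-0.01,0,0,0],[-0.02,0,0,0],[-0.03,0,0,0],[-0.03,0,0,0]]]'| grep -E 'pos|force'; python3 -m crank '[[[-0.01,0,0,0],[-0.02,0,0,0],[-0.03,0,0,0],[-0.03,0,0,0]]]'| grep -E 'pos|force'; python3 -m crank '[[[-0.01,0,0,0],[-0.02,0,0,0],[-0.03,0,0,0],[-0.03,0,0,0]]]'| grep -E 'pos|force'
```

```text
tool_pos: [0.5241, 0.2566, 0.0532]
force: [-0.3, -0.2, -1.0]
grasp_force: 59.2
tool_pos: [0.5242, 0.2541, 0.0531]
force: [-0.1, 0.7, -0.2]
grasp_force: 59.2
tool_pos: [0.5244, 0.251, 0.0531]
force: [0.5, 0.5, -0.9]
grasp_force: 59.2
tool_pos: [0.5245, 0.2501, 0.0531]
force: [-0.8, 3.8, -1.7]
grasp_force: 59.1
```

```bash
python3 -m crank '[[[-0.01,0,0,0],[-0.02,0,0,0],[-0.03,0,0,0],[-0.03,0,0,0]]]' | grep -E 'pos|force'; python3 -m crank '[[[-0.01,0,0,0],[-0.02,0,0,0],[-0.03,0,0,0],[-0.03,0,0,0]]]'| grep -E 'pos|force'; python3 -m crank '[[[-0.01,0,0,0],[-0.02,0,0,0],[-0.03,0,0,0],[-0.03,0,0,0]]]'| grep -E 'pos|force'
```

```text
tool_pos: [0.5248, 0.2464, 0.0531]
force: [-0.9, 5.3, -1.2]
grasp_force: 59.0
tool_pos: [0.525, 0.2441, 0.0531]
force: [0.1, 6.8, -3.0]
grasp_force: 59.0
tool_pos: [0.5253, 0.2412, 0.0531]
force: [0.5, 6.2, -2.7]
grasp_force: 59.0
```

Travel is now about 9.3 mm at 6–7 N. Continue in single-millimetre steps until the force jumps.

```bash
python3 -m crank '[[[-0.01,0,0,0],[-0.01,0,0,0]]]' | grep -E 'pos|force:'; python3 -m crank '[[[-0.01,0,0,0],[-0.01,0,0,0]]]'| grep -E 'pos|force:'; python3 -m crank '[[[-0.01,0,0,0],[-0.01,0,0,0]]]'| grep -E 'pos|force:'
```

```text
tool_pos: [0.5253, 0.2406, 0.0531]
force: [0.2, 6.3, -2.9]
grasp_force: 59.0
tool_pos: [0.5254, 0.2399, 0.0531]
force: [-0.3, 7.7, -2.8]
grasp_force: 59.0
tool_pos: [0.5254, 0.2391, 0.0531]
force: [-1.0, 8.0, -2.0]
grasp_force: 59.0
```

```bash
python3 -m crank '[[[-0.01,0,0,0],[-0.01,0,0,0]]]' | grep -E 'pos|force:'; python3 -m crank '[[[-0.005,0,0,0],[-0.005,0,0,0]]]'| grep -E 'pos|force:'; python3 -m crank '[[[-0.005,0,0,0],[-0.005,0,0,0]]]'| grep -E 'pos|force:'
```

```text
tool_pos: [0.5255, 0.2384, 0.0531]
force: [-0.6, 8.2, -2.3]
grasp_force: 58.9
tool_pos: [0.5255, 0.238, 0.0531]
force: [-0.5, 8.4, -2.9]
grasp_force: 58.9
tool_pos: [0.5256, 0.2377, 0.0531]
force: [-1.2, 8.2, -3.3]
grasp_force: 58.9
```

```bash
python3 -m crank '[[[-0.005,0,0,0],[-0.005,0,0,0]]]' | grep -E 'pos|force:'; python3 -m crank '[[[-0.005,0,0,0],[-0.005,0,0,0]]]'| grep -E 'pos|force:'; python3 -m crank '[[[-0.005,0,0,0],[-0.005,0,0,0]]]'| grep -E 'pos|force:'
```

```text
tool_pos: [0.5256, 0.2374, 0.0531]
force: [1.0, 8.2, -2.8]
grasp_force: 59.0
tool_pos: [0.5256, 0.2374, 0.0531]
force: [-0.7, 9.0, -2.8]
grasp_force: 59.0
tool_pos: [0.5256, 0.2373, 0.0531]
force: [-0.2, 9.7, -4.0]
grasp_force: 59.0
```

Stalled at y = 0.2373 with the force rising, so this is the stop. Press slightly more, hold, and check the cartridge in the side view.

```bash
python3 -m crank '[[[-0.005,0,0,0],[-0.01,0,0,0],[-0.01,0,0,0],[-0.01,0,0,0],[-0.01,0,0,0],[-0.01,0,0,0],[-0.01,0,0,0],[-0.01,0,0,0],[-0.01,0,0,0],[-0.01,0,0,0]]]' | grep -E 'pos|force:'; python3 - <<'E'
from workcell import env
from h import *
d=env.camera("side");o=pickle.load(open("c0.pkl","rb"))["side"]
print([proj(d,[.518,.348,z]).round(1) for z in (.06,.093,.107)])
D=np.abs(d["color"].astype(int)-o["color"].astype(int)).sum(2)[205:245,185:218]
for i,r in enumerate(D): print(205+i,''.join('#' if v>90 else '.' for v in r))
print(env.read_state()["force"])
E
```

```text
tool_pos: [0.5256, 0.2372, 0.0531]
force: [0.3, 10.6, -3.4]
grasp_force: 59.0
[array([197.7, 234.8]), array([196.9, 223.5]), array([196.6, 218.6])]
205 ..................###############
206 ...................##############
207 ....................############.
208 ....................#############
209 ......................##########.
210 .......................##########
211 ......................###########
212 .....................############
213 ....................########.....
214 ....................#######.#####
215 .......................####.#####
216 ........................######.##
217 ..........###.....#.....#######.#
218 .........####....###.........###.
219 ........#####....###.............
220 ........##.##...####......###....
221 ......####.#....####....#.###....
222 ......#######.######.....######.#
223 .......############.....#######..
224 .......######.####......###.##...
225 .......#####.#####.....###.......
226 ...........###.##.....###........
227 .........#####........###.#.##...
228 ..........#.###.....#########..##
229 ............###.....#########..##
230 ...........####.....########..###
231 ....................#####......##
232 ......##..#####.........##...####
233 ......##................##..#####
234 .....###................##.######
235 ....####................#..######
236 ...###....................#######
237 .......#..##.............########
238 .......###....#.........#########
239 ...............##.......#########
240 ........................#########
241 ........................#########
242 ........................#########
243 ........................#########
244 ........................#########
[-0.7970122  10.71968063 -3.93694839]
```

The cartridge's top edge is now at row 217 (was ≈221), so it has risen. Back off, lift, and return to the stand.

```bash
python3 -m crank '[[[0.04,0,0,0],[0.08,0,0,0],[0.14,0,0,0],[0.2,0,0,0],[0.25,0,0,0],[0.25,0,-0.2,0],[0.25,0,-0.4,0],[0.25,0,-0.7,0],[0.25,0,-0.9,0],[0.25,0,-0.9,0]]]'; python3 - <<'E'
from workcell import env
from h import *
d=env.camera("side");o=pickle.load(open("c0.pkl","rb"))["side"]
for r in range(212,236,2): print(r,cv2.cvtColor(o["color"],cv2.COLOR_RGB2GRAY)[r,188:212:2],cv2.cvtColor(d["color"],cv2.COLOR_RGB2GRAY)[r,188:212:2])
E
```

```text
time_s: 36.6
tool_pos: [0.5264, 0.2565, 0.1461]
ee_rot: [[-0.086, 0.996, 0.006], [0.996, 0.086, 0.002], [0.001, 0.006, -1.0]]
force: [0.9, 0.4, -0.8]
width: 0.297
grasp_force: 59.3
212 [192 197 191 193 195 210 218 221 225 220 222 223] [187 187 181 183 182 201 209 213 219 212 213 216]
214 [194 195 197 196 200 195 203 215 214 220 222 228] [181 184 188 187 190 186 196 205 207 211 218 217]
216 [191 192 195 196 203 202 202 204 214 215 222 228] [182 184 187 178 146 194 193 197 208 208 214 193]
218 [196 199 203 206 201 205 198 207 213 221 223 135] [185 189 189  77  77 199 189  80 155 214 219 149]
220 [192 196 196 202 196 201 198 204 214 222 215 128] [182 187 138 105 104 191  94  71 129 214 200 198]
222 [196 198 196 173 138 194 197 179 169 223 206 219] [189 187  88  78 171 160  97  70 133 214 196 169]
224 [198 205 185 187 158 195 189 161  97 163 250 221] [189 192  93  72 129 168  87  74 108 159 236  94]
226 [200 206 120  81 199 190 122  83  80 255 229 207] [189 197  96  71  71 102  90  75  79 255 104 185]
228 [200 206 139  79  96 213  97  71  87 246 189 255] [191 197  95  90  87  84  89  76 104 133 121 255]
230 [201 188 138  89 147 170  99  78  80 209 242 179] [193 180 112  87  90  87  92  72  74 104 245 254]
232 [196 202 182  98 152 187 102  72  84 255 255 255] [184 200 146  88  88  90  89  75  75 136 219 255]
234 [212 220 217  85  91  93  93  78  73 255 177 170] [201 215 131  86  88  89  89  70  69 135 121 154]
```

```bash
python3 -m crank '[[[0,-0.4,0,0],[0,-0.8,0,0],[0,-0.8,0,0],[0,-0.8,0,0]]]' | grep -E 'pos'; python3 -m crank '[[[-0.01,-0.4,0,-0.04],[-0.01,-0.8,0,-0.083],[-0.01,-0.855,0.2,-0.083],[-0.01,-0.855,0.5,-0.083],[-0.01,-0.855,0.6,-0.083],[-0.01,-0.855,0.6,-0.083],[-0.01,-0.855,0.6,-0.083]]]'
```

```text
tool_pos: [0.443, 0.2494, 0.1421]
time_s: 37.75
tool_pos: [0.3606, 0.2413, 0.0833]
ee_rot: [[-0.257, 0.966, 0.001], [0.966, 0.257, -0.0], [-0.0, 0.001, -1.0]]
force: [0.5, -0.3, -0.3]
width: 0.294
grasp_force: 59.6
```

```bash
python3 -m crank '[[[0,0,0.12,0],[0,0,0.24,0],[0,0,0.3,0],[0,0,0.36,0],[0,0,0.36,0]]]' | grep -E 'pos|force'; python3 -m crank '[[[0,0,0.06,0],[0,0,0.12,0],[0,0,0.17,0],[0,0,0.2,0],[0,0,0.2,0]]]' | grep -E 'pos|force'
```

```text
tool_pos: [0.3594, 0.2413, 0.047]
force: [0.5, -0.5, 0.2]
grasp_force: 59.6
tool_pos: [0.3589, 0.2411, 0.0266]
force: [0.3, 0.1, -0.8]
grasp_force: 59.6
```

```bash
python3 -m crank '[[[0,0,0.01,0],[0,0,0.01,0],[0,0,0.01,0]]]' 28 | grep -E 'pos|force'; python3 -m crank '[[[0,0,0,0],[0,0,0,0],[0,0,0,0],[0,0,-0.2,0],[0,0,-0.5,0],[0,0,-0.9,0],[0,0,-1,0],[0,0,-1,0]]]' 50 | grep -E 'pos|force'; python3 - <<'E'
from workcell import env
from h import *
c=env.camera("wrist");s=env.read_state();pickle.dump((c,s),open("c11.pkl","wb"));print(s["time_s"],s["tool_pos"])
def P(x,y,zw): p=np.array([.3603,.241,0])+np.array([[.966,-.259,0],[.259,.966,0],[0,0,1]])@np.array([x,y,0]);p[2]=zw;return np.round(proj(c,p,True),1)
print("guard pred",[P(x,y,.038) for x,y in ((-.02,.012),(.02,.012))],"htop",[P(x,y,.094) for x,y in ((-.013,-.008),(.013,-.008),(.013,.008),(-.013,.008))])
h=cv2.cvtColor(c["color"],cv2.COLOR_RGB2HSV);sl=(slice(140,280,4),slice(200,320,2))
b=cv2.inRange(h,(3,90,25),(15,255,110))[sl];w=cv2.inRange(h,(0,0,0),(180,50,255))[sl]
for i in range(b.shape[0]): print(140+4*i,''.join('#' if x else ('o' if y else '.') for x,y in zip(b[i],w[i])))
E
```

```text
tool_pos: [0.3594, 0.2414, 0.0263]
force: [1.3, 0.1, 0.6]
grasp_force: 0.0
tool_pos: [0.36, 0.2421, 0.1274]
force: [1.4, 0.2, 0.3]
grasp_force: 0.0
39.9 [0.35897095 0.24155246 0.12616822]
guard pred [array([232.4, 179.4]), array([276.9, 179.3])] htop [array([237.5, 225.5]), array([272.6, 225.4]), array([273.1, 205.1]), array([237. , 205.3])]
140 ............................................................
144 ............................................................
148 ............................................................
152 ............................................................
156 ............##.##.#.###.########.######.###.................
160 ...........####..###.######.####.###########................
164 ..........###################################...............
168 ..........###########.##################.####...............
172 ..........####.##.########.########.######.#................
176 ..........############.#####.#######.#######................
180 ............###.oooooooooooooooooooooo######................
184 ................ooooooooooooooooooooo
[... 818 characters left out ...]
..................................................
240 ............................................................
244 o.....................................................ooooo.
248 o..#..................................................oooooo
252 .......................................................ooooo
256 ........................................................oooo
260 ........................................................oooo
264 .........................................................ooo
268 ..........................................................oo
272 ...................................................o......oo
276 ...................................................o....o.oo
```

The key is upright in its stand: guard row 180 (predicted 179), handle straight above. Now to above the cartridge.

```bash
python3 -m crank '[[[0.15,0.4,0,0],[0.3,0.8,0,0],[0.3,0.9,0,0],[0.3,0.9,0,0]]]' | grep -E 'pos'; python3 -m crank '[[[0.1,0.4,0,0.04],[0.315,0.8,0,0.083],[0.315,0.91,0,0.083],[0.315,0.91,0,0.083],[0.315,0.91,0,0.083]]]' | grep -E 'pos|rot'; python3 - <<'E'
from workcell import env
from h import *
np.set_printoptions(precision=4,suppress=True)
c=env.camera("wrist");s=env.read_state();pickle.dump((c,s),open("c12.pkl","wb"));t=np.array(s["tool_pos"]);R=np.array(s["ee_rot"]);print(s["time_s"],t)
def P(x,y,zw):
    a=np.radians(5);p=np.array([.5178+np.cos(a)*x-np.sin(a)*y,.3478+np.sin(a)*x+np.cos(a)*y,zw]);return np.round(proj(c,p,True),1)
print("top pred",[P(x,y,.107) for x,y in ((-.013,-.012),(.013,-.012),(.013,.012),(-.013,.012))]);print("well pred",[P(x,y,.06) for x,y in ((-.0195,-.0185),(.0195,-.0185),(.0195,.0185),(-.0195,.0185))])
g=cv2.cvtColor(c["color"],cv2.COLOR_RGB2GRAY);sl=(slice(160,262,3),slice(212,302,2))
for i,r in enumerate(g[sl]): print(160+3*i,''.join('k' if v<60 else ('x' if v<95 else ('o' if v<135 else '.')) for v in r))
E
```

```text
tool_pos: [0.4388, 0.2931, 0.124]
tool_pos: [0.5162, 0.3455, 0.1248]
ee_rot: [[-0.086, 0.996, -0.004], [0.996, 0.086, -0.003], [-0.002, -0.004, -1.0]]
40.85 [0.5162 0.3457 0.1253]
top pred [array([239.4, 235.3]), array([276.9, 235.3]), array([277.8, 202.8]), array([238.6, 202.9])]
well pred [array([234.7, 217.6]), array([280.6, 217.5]), array([281.8, 175.3]), array([233.6, 175.3])]
160 xooxkooooooooooooooooooooooooooooooooxkoo...o
163 xooxkxoooooooooooooooooooooooooooooooxkox...o
166 ....kxoooooooooooooooooooooooooooooooxk......
169 ....kxoooooooooooooooooooooooxoooooooxk......
172 ....kxoooooooooooooooooooooooooooooooxk......
175 ....ko....ooxoooooooooooooooooooo....kk......
178 ....ko...oooooooooooooooooooooooo....xk......
181 ....ko....ooxxxxxxxxxxxxxxxxxxooo....kk......
184 ....ko....ooxxxxxxxxxxxxxxxxxxooo....kx......
187 ....ko....ooxxxxxxxxxxxxxxxxxxooo....xx......
190 ....ko....ooxxxxxxxxxxxxxxxxxxooo....xo......
193 ....kx....ooxxxxxxxxxxxxxxxxxxooo....xo......
196 ..o.kx....ooxxxxxxxxxxxxxxxxxxooo....x.......
199 ....kx....ooxxxxxxxxxxxxxxxxxxooo....x...oxxx
202 ....kx.....
[... 284 characters left out ...]

220 .....k......xxxxoooooxxxxxxxxx.......x.......
223 .....x......xxxxoo.o......xxxx......xk.......
226 .....xo.....xxxx...o......xxxx......xx.......
229 .....xo.....xxxx...o......xxox......xx.......
232 .....ko.....oooo...o......oooo......xo.......
235 .....kx............o................xx.......
238 .....kx............o................xo.......
241 .....xx............o................xo.......
244 .....xk............o................x........
247 .....xk............o................x........
250 .....xx............o................x........
253 ..o..ox............o................x........
256 .....ok............o...............ox........
259 .....ok............o...............ok.......o
```

```bash
python3 -m crank '[[[0.03,-0.01,0.3,0],[0.03,-0.01,0.5,0],[0.03,-0.01,0.65,0],[0.03,-0.01,0.8,0],[0.03,-0.01,0.85,0],[0.03,-0.01,0.85,0]]]' | grep -E 'pos|force'; python3 -m crank '[[[0,0,0,0],[0,0,0,0],[0,0,0,0],[0,0,0,0],[0,0,0,0]]]' 10
```

```text
tool_pos: [0.5165, 0.3499, 0.0406]
force: [0.6, -0.3, 0.3]
grasp_force: 0.0
time_s: 41.95
tool_pos: [0.5167, 0.3505, 0.0417]
ee_rot: [[-0.087, 0.996, -0.0], [0.996, 0.087, 0.0], [0.0, -0.0, -1.0]]
force: [-2.9, -0.2, 4.7]
width: 0.297
grasp_force: 59.7
```

```bash
python3 -m crank '[[[0,0,-0.2,0],[0,0,-0.4,0],[0,0,-0.6,0],[0,0,-0.8,0],[0,0,-1,0],[0,0,-1,0],[0,0,-1,0]]]' | grep -E 'pos|force'; python3 - <<'E'
from h import *
np.set_printoptions(precision=3,suppress=True)
d=pickle.load(open("c0.pkl","rb"))
def tri(p,q):
    o1,d1=ray(d["scene"],*p);o2,d2=ray(d["side"],*q);x=np.linalg.lstsq(np.c_[d1,-d2],o2-o1,rcond=None)[0];return o1+d1*x[0],o2+d2*x[1]
print(tri((302,153),(262,119)),tri((268,160),(257,145)),tri((285,155),(262,119)))
for z in (.15,.2,.25): print(z,onz(d["scene"],302,153,z),onz(d["scene"],268,160,z),onz(d["side"],262,119,z),onz(d["side"],257,145,z))
print("rack corners scene", onz(d["scene"],270,217,.09),onz(d["scene"],325,180,.09),onz(d["scene"],224,178,.09))
from workcell import env
d=env.camera("side");h=cv2.cvtColor(d["color"],cv2.COLOR_RGB2GRAY)
s=env.read_state();print(s["grasp_force"],s["tool_pos"],np.round(s["qpos"]))
E
```

```text
tool_pos: [0.517, 0.3504, 0.1406]
force: [-0.2, 0.1, -2.1]
grasp_force: 65.2
(array([ 0.52 , -0.15 ,  0.256]), array([ 0.507, -0.149,  0.236])) (array([ 0.488, -0.018,  0.196]), array([ 0.481, -0.017,  0.186])) (array([ 0.486, -0.095,  0.246]), array([ 0.49 , -0.095,  0.251]))
0.15 [ 0.678 -0.073  0.15 ] [0.551 0.02  0.15 ] [ 0.604 -0.458  0.15 ] [ 0.515 -0.12   0.15 ]
0.2 [ 0.604 -0.11   0.2  ] [ 0.483 -0.021  0.2  ] [ 0.547 -0.278  0.2  ] [0.468 0.021 0.2  ]
0.25 [ 0.529 -0.146  0.25 ] [ 0.415 -0.062  0.25 ] [ 0.49  -0.097  0.25 ] [0.422 0.162 0.25 ]
rack corners scene [ 0.299 -0.144  0.09 ] [ 0.629 -0.212  0.09 ] [0.413 0.149 0.09 ]
65.22318963892758 [0.516 0.35  0.14 ] [-52.  39.  27.  91. -20.  55. -13.]
```

```bash
python3 -m crank '[[[0,0,-0.4,0],[0,0,-0.8,0],[0,0,-1,0],[0,0,-1,0]]]' | grep -E 'pos|force'; python3 -m crank '[[[0,0,-0.4,0],[0,0,-0.8,0],[0,0,-0.9,0],[0,0,-0.9,0]]]' | grep -E 'pos|force'; python3 -m crank '[[[-0.4,-0.1,0,0],[-0.8,-0.2,0,0],[-1,-0.2,0,0],[-1,-0.2,0,0]]]' | grep -E 'pos|force'
```

```text
tool_pos: [0.5187, 0.3508, 0.2431]
force: [1.0, 0.6, -1.7]
grasp_force: 65.2
tool_pos: [0.5172, 0.3504, 0.3305]
force: [-0.0, 0.0, -2.3]
grasp_force: 65.3
tool_pos: [0.505, 0.244, 0.3286]
force: [1.0, -0.2, -0.9]
grasp_force: 65.3
```

```bash
python3 -m crank '[[[-0.4,-0.08,0,0],[-0.8,-0.16,0,0],[-1,-0.2,0,0]]]' | grep -E 'pos|force:'; python3 -m crank '[[[-0.4,-0.08,0,0],[-0.8,-0.16,0,0],[-1,-0.2,0,0]]]' | grep -E 'pos|force:'; python3 -m crank '[[[-0.4,-0.08,0,0],[-0.8,-0.16,0,0],[-1,-0.2,0,0]]]' | grep -E 'pos|force:';python3 -m crank '[[[-0.4,-0.08,0,0],[-0.8,-0.16,0,0],[-1,-0.2,0,0]]]' | grep -E 'pos|force:'; python3 -m crank '[[[-0.4,0,0,0],[-0.7,0,0,0],[-0.7,0,0,0],[-0.7,0,0,0]]]' | grep -E 'pos|force:'; python3 - <<'E'
from workcell import env
from h import *
np.set_printoptions(precision=3,suppress=True)
c=env.camera("wrist");s=env.read_state();pickle.dump((c,s),open("c13.pkl","wb"));print(s["time_s"],s["tool_pos"])
o=env.camera("scene")
print("bowl pred px",proj(c,[.431,-.308,.067],True))
h=cv2.cvtColor(c["color"],cv2.COLOR_RGB2HSV);g=cv2.inRange(h,(0,0,105),(180,32,255))
g=cv2.morphologyEx(g,cv2.MORPH_OPEN,np.ones((3,3)))
cs,_=cv2.findContours(g,cv2.RETR_EXTERNAL,cv2.CHAIN_APPROX_NONE)
for k in sorted(cs,key=cv2.contourArea)[::-1][:6]:
    if len(k)>20:
        e=cv2.fitEllipse(k);w=onz(c,*e[0],.06,True);print(cv2.contourArea(k),np.round(e[0]),np.round(e[1]),w)
E
```

```text
tool_pos: [0.4931, 0.1446, 0.3288]
force: [0.5, 0.2, -1.2]
grasp_force: 65.3
tool_pos: [0.4818, 0.0433, 0.329]
force: [0.3, -0.4, -0.8]
grasp_force: 65.3
tool_pos: [0.4706, -0.0577, 0.3291]
force: [0.5, 0.2, -1.1]
grasp_force: 65.3
tool_pos: [0.4595, -0.1588, 0.329]
force: [0.7, -0.5, -0.5]
grasp_force: 65.4
tool_pos: [0.467, -0.2249, 0.3288]
force: [-0.5, 0.4, -2.1]
grasp_force: 65.3
45.55 [ 0.467 -0.224  0.329]
bowl pred px [227.57  206.483]
14712.5 [270.  79.] [ 98. 199.] [ 0.478 -0.111  0.06 ]
5164.0 [219. 200.] [77. 91.] [ 0.416 -0.301  0.06 ]
4542.5 [50. 61.] [ 89. 120.] [ 0.105 -0.079  0.06 ]
4301.5 [390. 255.] [62. 97.] [ 0.727 -0.38   0.06 ]
2639.5 [289.  16.] [ 25. 167.] [ 0.498 -0.013  0.06 ]
1054.5 [263. 318.] [38. 43.] [ 0.508 -0.534  0.06 ]
```

```bash
python3 - <<'E'
from h import *
np.set_printoptions(precision=3,suppress=True)
d=pickle.load(open("c0.pkl","rb"));c=d["scene"];h=cv2.cvtColor(c["color"],cv2.COLOR_RGB2HSV)
g=cv2.inRange(h,(0,0,90),(180,40,255))[200:250,300:352]
cs,_=cv2.findContours(g,cv2.RETR_EXTERNAL,cv2.CHAIN_APPROX_NONE);k=max(cs,key=cv2.contourArea);x,y,w,hh=cv2.boundingRect(k);print(x+300,y+200,w,hh)
l=k[k[...,0]==x].reshape(-1,2).mean(0)+[300,200];r=k[k[...,0]==x+w-1].reshape(-1,2).mean(0)+[300,200]
print(l,r,onz(c,*l,.067),onz(c,*r,.067),(onz(c,*l,.067)+onz(c,*r,.067))/2)
w1,s=pickle.load(open("c13.pkl","rb"));m=cv2.inRange(cv2.cvtColor(w1["color"],cv2.COLOR_RGB2HSV),(0,0,105),(180,32,255));m=cv2.morphologyEx(m,cv2.MORPH_OPEN,np.ones((3,3)))
cs,_=cv2.findContours(m,cv2.RETR_EXTERNAL,cv2.CHAIN_APPROX_NONE);k=sorted(cs,key=cv2.contourArea)[-2].reshape(-1,2)
P=np.array([onz(w1,*p,.067,True)[:2] for p in k]);cc,rr=cv2.minEnclosingCircle(P.astype(np.float32));print("wrist circle",cc,rr,P.min(0),P.max(0))
R=np.array(s["ee_rot"]);t=np.array(s["tool_pos"]);print(R.T@(np.array([*cc,t[2]])-t))
E
```

```text
306 209 40 32
[306. 220.] [345.  223.5] [ 0.382 -0.253  0.067] [ 0.442 -0.385  0.067] [ 0.412 -0.319  0.067]
wrist circle (0.4198685586452484, -0.31044280529022217) 0.07462428510189056 [ 0.346 -0.38 ] [ 0.494 -0.237]
[-0.082 -0.055 -0.   ]
```

The bowl's rim circle is at (0.420, −0.310), radius 75 mm. Move over it and down.

```bash
python3 -m crank '[[[-0.4,-0.28,0,0],[-0.82,-0.55,0,0],[-0.82,-0.55,0,0],[-0.82,-0.55,0.3,0],[-0.82,-0.55,0.7,0],[-0.82,-0.55,1,0],[-0.82,-0.55,1,0]]]' | grep -E 'pos|force:'; python3 -m crank '[[[0,0,0.4,0],[0,0,0.8,0],[0,0,1,0],[0,0,1,0],[0,0,1,0]]]' | grep -E 'pos|force:'
```

```text
tool_pos: [0.4181, -0.3081, 0.227]
force: [0.4, 0.1, -1.1]
grasp_force: 65.3
tool_pos: [0.4208, -0.3131, 0.1327]
force: [-0.1, 0.3, -0.9]
grasp_force: 65.4
```

```bash
python3 -m crank '[[[0,0,0.3,0],[0,0,0.6,0],[0,0,0.8,0],[0,0,0.9,0],[0,0,0.9,0]]]' | grep -E 'pos|force:'; python3 -m crank '[[[0,0,0.05,0],[0,0,0.1,0],[0,0,0.14,0],[0,0,0.14,0]]]' | grep -E 'pos|force:'; python3 -m crank '[[[0,0,0.03,0],[0,0,0.06,0],[0,0,0.06,0]]]' | grep -E 'pos|force:'
```

```text
tool_pos: [0.4201, -0.313, 0.0417]
force: [-0.6, -1.0, -0.7]
grasp_force: 65.4
tool_pos: [0.4192, -0.3125, 0.027]
force: [0.4, -0.1, -0.8]
grasp_force: 65.4
tool_pos: [0.4191, -0.3125, 0.0207]
force: [-0.9, 0.5, -1.0]
grasp_force: 65.4
```

```bash
python3 -m crank '[[[0,0,0.03,0],[0,0,0.05,0],[0,0,0.05,0]]]' | grep -E 'pos|force:'; python3 -m crank '[[[0,0,0,0],[0,0,0,0],[0,0,0,0]]]' 29 | grep -E 'pos|force:'; python3 -m crank '[[[0,0,0,0],[0,0,0,0],[0,0,-0.1,0],[0,0,-0.3,0],[0,0,-0.6,0],[0,0,-1,0],[0,0,-1,0]]]' 42 | grep -E 'pos|force:';  python3 -m crank '[[[0.2,0,-0.3,0],[0.4,0,-0.6,0],[0.4,0,-0.8,0],[0.4,0,-0.8,0],[0.4,0,-0.8,0],[0.4,0,-0.8,0]]]' | grep -E 'pos|force:'; python3 - <<'E'
from workcell import env
from h import *
np.set_printoptions(precision=3,suppress=True)
c=env.camera("wrist");s=env.read_state();pickle.dump((c,s),open("c14.pkl","wb"));print(s["time_s"],s["tool_pos"])
p=proj(c,[.42,-.311,.06],True);print(p)
h=cv2.cvtColor(c["color"],cv2.COLOR_RGB2HSV);u,v=np.int32(p);sl=(slice(v-60,v+64,4),slice(u-66,u+68,2))
for r in h[sl]: print(''.join('k' if q[2]<70 else('x' if q[2]<110 and q[1]<60 else ('.' if q[1]>45 else 'o')) for q in r))
E
```

```text
tool_pos: [0.4191, -0.3125, 0.0158]
force: [0.0, 0.4, -0.8]
grasp_force: 65.4
tool_pos: [0.4195, -0.3129, 0.0164]
force: [0.2, -0.4, -0.5]
grasp_force: 0.0
tool_pos: [0.4217, -0.3158, 0.1214]
force: [0.1, -0.5, -0.7]
grasp_force: 0.0
tool_pos: [0.4151, -0.2724, 0.195]
force: [0.4, -0.5, -0.1]
grasp_force: 0.0
49.95 [ 0.415 -0.273  0.195]
[256.693 211.962]
............xx.x..xxxoooxxxxxxxxxxxxxxxxxxxooooxx..x.xx............
..............xxoooxxxxxxxxxxxxxxxxxoxxxxxxxooxxxxxx..xxx..........
..........x.xoooooooooooooooxxxxxxooxxoooooooooooooooox..x.........
........x.xooooooooooooooooooooooooooooooooooooooooooooooxxx.......
........ooooooooooooooooooooooooooooooooooooooooooooooooooo........
......xoooooooooooooooooooooooooooooooooooooooooooooooooooooo......
.....ooooooooooooooooooooooooooooooooooooooooooooooooooooooooo.....
....oooooooooooooooooooooooooooooooooooooooooooooooooooooooooooo...
...oxoooooooooooooooooooooooooooooooooooooooooooooooooooooooooooo..
..oooooooooooooooooooooooooooooooooooooooooooooooooooooooooooooooo.
.oooooooooooooooooooooooooooxxxxxxxxxxoooooooooooooooooooooooo
[... 665 characters left out ...]
ooooooooooooooooxxo.
..ooxxooooooooooooooooooooooooooooooooooooooooooooooooooooooooxxoo.
...ooxxxxooooooooooooooooooooooooooooooooooooooooooooooooooooxxoo..
.....oxxxxxkkoooooooooooooooooooooooooooooooooooooookkkxxxxxxxo....
.....xxxxxkkkoooooooooooooooooooooooooooooooooooooookkkxxxxxxo.....
kkkkxxxxxkkkkxxoooooooooooooooooooooooooooooooooooookkkkxxxxxkkkk..
kkkxxxxxxkkkkxxxxxxoooxooxooooooooooooooooooooooxoookkkkkxxxxxkkkkk
kkkxxxxxkkkkkooxxxxxoxxoxoooxooooxxoooooooooxooxxxxxkkkkkxxxxxxkkkk
kkxxxxxkkkkkk..oooxxxxxxxxoooxooxooooxxooxooxxxxxxookkkkkkxxxxxkkkk
kxxxxxxkkkkkk......ooooxxxxxxxxxxxoxxxoxxxxxxoooo...kkkkkkxxxxxxkkk
xxxxxxkkkkkkk............oooooooooooooooooo.........kkkkkkkxxxxxkkk
```

The cartridge is standing in the middle of the bowl, the key is in its stand, and the gripper is clear. Handing in.

```bash
python3 -c "
from workcell import env
print(env.finish_job())"
```

```text
the job is handed in; nothing more can be done
None
```

The job is handed in at about 50 s: the collar was pushed to its stop at about 11 N and the cartridge rose, the key is upright in its stand, and the cartridge stands in the white bowl; on a failed first push the key slipped from the grip and fell across the sharpener's block, so I picked it up again.

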